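# Drive a gib-head taper key tight between hub and shaft

## Task

The hub on the black fixture puck sits with play on its shaft. Take the steel gib-head taper key out of the amber block, set it in the keyway between hub and shaft with its tapered side to the hub, and let go of it. Then take the drift from its stand, tap the key down with it until it is tight and a firm tap or push of about 20 N sinks it no farther - never more than 30 N, which would gall the parts - and put the drift back in its stand, leaving the other things on the bench where they are.

Things in the scene. Friction and masses are not known exactly. Their poses are not given: they have to be found in the camera images.
- hub: Fixed black puck (140 mm across, 20 mm high) carrying a grey hub (flange 112 mm across, top at 28 mm; body 84 mm across, top at 62 mm) with a 48 mm bore and one keyway. Origin: centre of the underside, on the bench; z up along the hub's axis; the keyway is on its +x side. In the bore stands a fixed steel shaft, 44 mm across, top at 72.5 mm, with a flat keyseat facing the keyway.
- keyway_mouth (a point): Point in the keyway's mouth, level with the hub's top, 62 mm above the bench and 23.5 mm from the hub's axis; axes as the hub's (x outward, y across the keyway, z up). The keyway is 15 mm wide. Its outer wall is 5.9 mm outward of this point at the top and slopes inward going down, 1 in 8, as the key does. Its inner wall, the shaft's keyseat, is vertical (see keyway_foot).
- keyway_foot (a point): Lower end of the keyway, on the puck, 42 mm below keyway_mouth, same axes. The shaft's keyseat stands 4.5 to 6.5 mm inward of this point: it differs from set-up to set-up and is not measured, so the key first binds at some 19 to 35 mm depth and only feel tells. From there the force rises steeply with depth. The taper holds itself. A push or tap of 20 to 25 N leaves it tight; 10 N is too little.
- key_head (a point): Centre of the head of the loose steel gib-head key (95 g). Axes are the key's own: z up along it, x towards its tapered side (to face the hub: along keyway_mouth +x). Head 20 mm along x, 12 mm along y, 20 mm high; shank below it 56 mm long, 12 mm wide along y. It starts upright in a pocket of a fixed amber block (56 x 50 mm, 42 mm high); the head's underside is 32 mm above the block.
- key_tip (a point): Centre of the lower end of the key's shank, same axes; the head's centre lies 66 mm above it and 6 mm towards +x, the head's top 76 mm above it. The flat side (-x, goes against the shaft) is 4 mm from this point; the tapered side (+x) is 4 mm away at the tip, 11 mm under the head (1 in 8). The lowest 5 mm are a nose, chamfered on the flat side and both edges.
- drift_mid (a point): Middle of the drift, half-way up: a loose round steel tapping bar with a cream plastic nose at its lower end, 24 mm across (nose 20 mm), 92 mm long, 300 g; z up along it. It starts upright, nose down, in the stand's socket, the upper 74 mm standing clear.
- drift_nose (a point): Centre of the flat end of the drift's nose, 46 mm below drift_mid, same axes. This end strikes the top of the key's head.
- stand: Fixed black square stand for the drift, 74 x 74 mm, 24 mm high. Origin: centre of its underside, on the bench; z up. Its round socket, 30 mm across with a small chamfer, is in the middle; the socket's floor is 6 mm above the bench.
- bolt_a: Bystander, to be left where it is: a silver 12-point flange bolt, 17 mm flange, 40 mm long overall, standing on its head; origin at its underside.
- bolt_b: Bystander, to be left where it is: a second, identical bolt, standing on its head.
- tweezers_rest: Bystander, to be left where it is: white ceramic tweezers rest, 45 x 100 x 24 mm, with tweezers across it; origin at its underside.
- washer_tray: Bystander, to be left where it is: low steel tray of washers, 100 x 75 x 18 mm; origin at its underside.
- torque_driver: Bystander, to be left where it is: torque screwdriver lying on the bench, 195 mm long, 33 mm thick; origin on the bench under the front end of its handle.
- feeler_gauge: Bystander, to be left where it is: folded feeler gauge lying on the bench, 95 x 14 x 10 mm; origin at its underside.
- spacer_ring: Bystander, to be left where it is: grey metal spacer ring, 38 mm outside, 16 mm high; origin at its underside.
Things that resemble listed ones, but are neither listed nor needed, are in the scene too. Leave any green look-alike of the part that bears key_head alone.

How it is judged (in metres and radians):
On the way, in this order (a step that is already met when the one before it is completed fails the run):
1. the key stands in the keyway, tapered side to the hub, at least 12 mm deep, let go (z of key_tip in the frame of keyway_mouth below -0.012 m and y of key_tip in the frame of keyway_mouth between -0.004 and 0.004 m and x of key_head in the frame of keyway_mouth between 0.001 and 0.0095 m and angle between key_tip's own z axis and vertical below 0.08 rad and angle between the x axis of key_tip and the x axis of keyway_mouth, either way round below 0.15 rad and contact force between the fingers and key below 0.05 N and linear speed of key below 0.02 m/s), for 0.2 s.
2. the drift, not the fingers, drives the key (z of key_tip in the frame of keyway_mouth below -0.012 m and y of key_tip in the frame of keyway_mouth between -0.004 and 0.004 m and x of key_head in the frame of keyway_mouth between 0.001 and 0.0095 m and angle between key_tip's own z axis and vertical below 0.08 rad and angle between the x axis of key_tip and the x axis of keyway_mouth, either way round below 0.15 rad and contact force between drift and key above 8 N and contact force between the fingers and key below 0.05 N).
At the end, for the whole second after the job is handed in: Key in the keyway 12 mm or deeper, tapered side to the hub, tilt under 0.08 rad, in line within 0.15 rad, pressing on the hub by itself with 23 to 75 N; drift back in its stand, nose within 8 mm of the axis and 6 mm of the floor, tilt under 0.15 rad; all at rest (z of key_tip in the frame of keyway_mouth below -0.012 m and y of key_tip in the frame of keyway_mouth between -0.004 and 0.004 m and x of key_head in the frame of keyway_mouth between 0.001 and 0.0095 m and angle between key_tip's own z axis and vertical below 0.08 rad and angle between the x axis of key_tip and the x axis of keyway_mouth, either way round below 0.15 rad and contact force between key and hub between 23 and 75 N and linear speed of key below 0.01 m/s and contact force between drift and key below 0.05 N and horizontal distance between drift_nose and stand below 0.008 m and height (world z) of drift_nose below 0.012 m and angle between drift_mid's own z axis and vertical below 0.15 rad and linear speed of drift below 0.02 m/s); the robot touches nothing.
It fails at once if the drift presses on the key with more than 30 N (contact force between drift and key above 30 N).
It fails at once if a bystander is shifted by more than 20 mm (distance of any of bolt_a, bolt_b, tweezers_rest, washer_tray, torque_driver, feeler_gauge, spacer_ring from where it was at the start of the episode above 0.02 m).
It also fails if it takes over 62 s, if anything falls off the work surface, if the arm or the gripper's body presses on something with over 40 N, if the wrist force passes 120 N, or if a joint passes its speed limit or range.

## Robot

A 6-joint arm with a two-finger parallel gripper is mounted at the origin on the work surface. World frame = base frame: x ahead of the robot, y to its left, z up, the work surface at z = 0. Lengths are in mm, angles in rad, forces in N, time in s.
With the tool pointing down it reaches from about 400 to 825 mm from the base axis. Payload 7 kg.
Tool frame: the origin (TCP) lies midway between the tips of the shut fingers; the grasp point (between the pads) lies 19 mm behind it; z points along the fingers, x is the direction in which the jaws open and shut, and the axes are right-handed (so a half turn about z gives the same grasp; the last joint's range is limited). The gripper opens to 85 mm and grips with 20 to 120 N. Pads are 22 mm wide; open, the fingers measure 114 mm over their backs; the gripper's body (76 mm by 85 mm) begins 54 mm behind the grasp point. The pads swing forward as they close: fully open they stand 13 mm farther back than shut.
Start: joints at [1.636, 0.359, 0.012, 0, -1.224, -0.288], TCP at [149.16, 658.291, 210.102] pointing down, gripper open.
Joint ranges: [-3.07, 3.07], [-1.43, 2.12], [-1.02, 1.25], [-3.03, 1.67], [-3.05, -0], [-3.03, 3.03]. Speed limits (rad/s): [2.39, 2.39, 3.01, 3.14, 3.14, 3.14].

## Interface

Orientations are given as a rotation vector (axis times angle).
In Python, from plant import state, snapshot, camera_model, sign_off, trace, landmark_of gives the robot as it stands.
- The arm moves only by the tool step_arm, never from a script. Its argument "steps" is a list of rows, each an object of numbers: "tx", "ty", "tz": the shift along the world's x, y, z in cm; "spin": the turn about the world's z in degrees. A call has 1 to 12 rows; each row is the pose to reach, as a shift and turn from the pose commanded when the call began; what a row does not reach only later rows make up. A row lasts 1/8 s, in which the tool goes at most 62.5 mm and 10.7 degrees, less where a joint would pass 70% of its speed; a pose out of reach is approached as far as the arm can. A call with a gripper value outside its range is refused whole. "jaw" is the opening, from 0 (shut) to 1 (fully open), set as the call begins (left out, the last holds). The fingers move at their own pace and stop on an object; "grip_force" is the grip in N (left out, the last holds). Time passes only in rows, so rows that repeat a pose let the fingers close. It gives the time, the measured TCP pose, the force and the opening at its end, in the units of the state.
- state(): the state, without advancing time (a new reading comes with each control period).
- snapshot(name): name is "scene" or "top" or "wrist"; returns the picture (384x512x3 uint8, blue, green, red); there is no depth.
- camera_model(name): a dict with "camera_matrix" (3x3 intrinsics, pixels), "eye" and "attitude" of the camera in the world. Camera axes: x right, y down, z forward; pixel columns grow to the right and rows downward; lengths in mm; the calibration is good to about 2 mm. The wrist camera is an equidistant fisheye: a pixel r from the principal point sees the ray r / f radians off the axis. A picture is of the moment at which its call begins: read the wrist's pose just before it. camera_model takes no time and is no camera call; for the wrist camera it gives the pose at the moment of the call.
- sign_off(): hands the job in, once; it reports no verdict.
Trained networks look in the newest picture that a camera, given by its name, has taken for a name from the list of things; names that differ only in an ending like _2 or _b are one class to them, and where a whole thing is asked for, a point or a joint stands for the part that bears it (a point fixed in the world has none). Each returns a list of dicts, best first, with "confidence" (0 to 1); they miss things now and then, are a little off and sometimes report something else, mostly with a low value. They report only what shows in the picture. A call takes as long as a camera call. They do not tell look-alikes from the thing itself.
- trace(query, camera): "pixels" (384x512 bool, what is visible of it) and "at" ([column, row] in pixels, amid what is visible of it).
- landmark_of(query, camera): "at" ([column, row] in pixels: a listed point, or the origin of a listed thing).
The state is a dict: "time_s": time; "q": joint angles; "joint_velocities": joint speeds; "joint_torque": joint torques, N m; "tcp_pos": TCP position; "eef_rot": TCP orientation; "force": force on the tool from outside, world axes, zero at the start; "torque": the same for the moment, N m; "finger_gap": finger opening in mm.
Only numpy, scipy, OpenCV 4.12 (cv2) and the standard library are available. Lean on these libraries where they do the work, as an engineer would, in place of code of your own. Each camera call takes 0.05 s, during which the arm holds its last target.

## Working session

There is one attempt and no reset: what is moved stays moved. The work goes in short steps, Python scripts to look and compute and a tool call to move; the robot and the scene stay as the last step left them, time stands still between calls to the robot, and variables do not carry over. Pictures are saved under pics/ and viewed, and the job is handed in when it is done.

Besides the shell and the picture viewer there is one more tool, called as name(argument=value, ...), one argument or row to a line, values as JSON. step_arm: Moves the arm, as the interface text tells. Its arguments: {"type":"object","properties":{"steps":{"type":"array"},"jaw":{"type":"number"},"grip_force":{"type":"number"}},"required":["steps"]}

```bash
mkdir -p pics; ls; python3 - <<'E'
from plant import *
import cv2
print(state())
for n in ("scene","top","wrist"):
    im=snapshot(n); cv2.imwrite(f"pics/{n}0.png",im); m=camera_model(n); print(n,m)
E
```

```text
pics
{'time_s': 0.0, 'q': array([ 1.63607925e+00,  3.59345165e-01,  1.10671053e-02, -3.55481551e-04,
       -1.22412514e+00, -2.88126516e-01]), 'joint_velocities': array([-1.96226608e-05, -1.23559396e-03, -1.54921729e-03, -5.75614956e-04,
        1.15743192e-03,  1.24623113e-03]), 'joint_torque': array([-3.13534714e-03, -5.83319736e+01,  2.93429857e+01,  6.93694711e+00,
       -5.74436141e-03, -6.81889489e-06]), 'tcp_pos': array([149.07337732, 657.79479171, 209.19333478]), 'eef_rot': array([ 1.95976778e+00, -2.45385758e+00,  1.76986596e-03]), 'force': array([0.12212397, 0.01285468, 0.74219177]), 'torque': array([ 0.05423951,  0.01332869, -0.0021853 ]), 'finger_gap': 85.24195130268481}
scene {'camera_matrix': array([[471.75259276,   0.        , 260.74483648],
       [  0.        , 471.75259276, 195.2823316 ],
       [  0.        ,   0.        ,   1.        ]]), 'eye': array([1237.34345326, -716.88230548,  717.82298893]), 'attitude': array([-2.01391899, -0.75544973,  0.43668328])}
top {'camera_matrix': array([[410.63587452,   0.        , 256.01251416],
       [  0.        , 410.63587452, 192.53247861],
       [  0.        ,   0.        ,   1.        ]]), 'eye': array([ 328.32148085,    4.65924766, 1251.1629242 ]), 'attitude': array([-2.08435665,  2.1512934 , -0.1657011 ])}
wrist {'camera_matrix': array([[297.31863964,   0.        , 255.2938348 ],
       [  0.        , 297.31863964, 194.54630989],
       [  0.        ,   0.        ,   1.        ]]), 'eye': array([232.2630646 , 638.80180196, 373.43505894]), 'attitude': array([ 1.81383322, -2.27259649, -0.37971658])}
```

View pics/scene0.png

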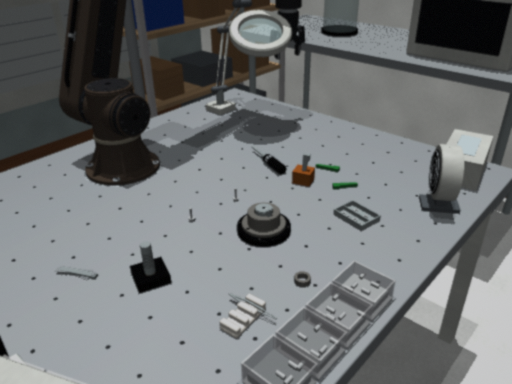

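View pics/top0.png

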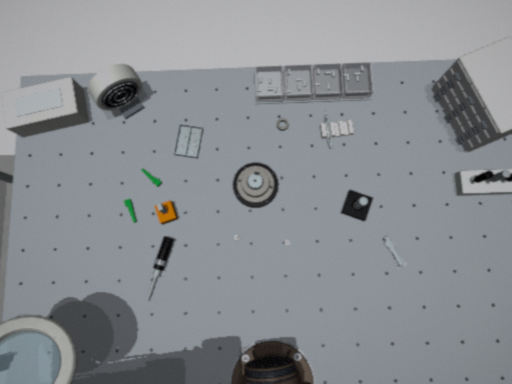

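View pics/wrist0.png

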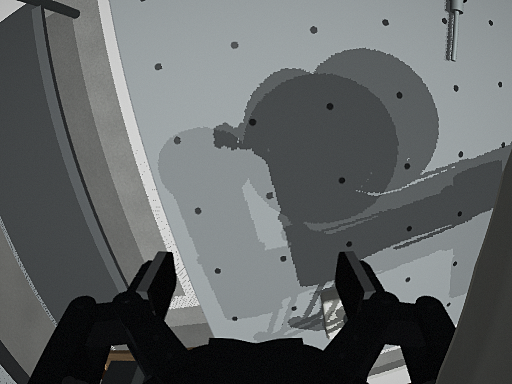

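The scene view shows the hub near (264,222), the amber block with the key near (303,172) and the drift in its stand near (150,265). In the top view these are at (256,184), (166,211) and (358,205). The wrist view shows only the lamp's shadow.

```bash
cat > h.py <<'E'
from plant import *
import numpy as np, cv2
from scipy.spatial.transform import Rotation as R
def ray(name,px,m=None):
    m=m or camera_model(name); K=m['camera_matrix']; A=R.from_rotvec(m['attitude'])
    x=(px[0]-K[0,2])/K[0,0]; y=(px[1]-K[1,2])/K[1,1]
    if name=='wrist':
        r=np.hypot(x,y); d=np.array([0,0,1.]) if r<1e-9 else np.array([np.sin(r)*x/r,np.sin(r)*y/r,np.cos(r)])
    else: d=np.array([x,y,1.])
    return np.array(m['eye']), A.apply(d/np.linalg.norm(d))
def atz(name,px,z,m=None):
    e,d=ray(name,px,m); return e+d*(z-e[2])/d[2]
def proj(name,p,m=None):
    m=m or camera_model(name); K=m['camera_matrix']; A=R.from_rotvec(m['attitude'])
    c=A.inv().apply(np.atleast_2d(p)-m['eye'])
    if name=='wrist':
        rr=np.hypot(c[:,0],c[:,1]); th=np.arctan2(rr,c[:,2]); s=np.where(rr>1e-9,th/np.maximum(rr,1e-9),0)
        u=c[:,:2]*s[:,None]
    else: u=c[:,:2]/c[:,2:]
    return u*[K[0,0],K[1,1]]+[K[0,2],K[1,2]]
def tri(a,b):
    (e1,d1),(e2,d2)=a,b
    t=np.linalg.lstsq(np.c_[d1,-d2],e2-e1,rcond=None)[0]
    p,q=e1+t[0]*d1,e2+t[1]*d2; return (p+q)/2,np.linalg.norm(p-q)
E
python3 - <<'E'
from h import *
np.set_printoptions(precision=1,suppress=True)
Z=dict(hub=0,keyway_mouth=62,keyway_foot=20,key_head=84,key_tip=18,drift_mid=52,drift_nose=6,stand=0)
snapshot('scene');snapshot('top')
for q,z in Z.items():
    for c in ('top','scene'):
        for r in landmark_of(q,c)[:3]:
            print(q,c,np.array(r['at']),round(r['confidence'],2),atz(c,r['at'],z))
for q in ['bolt_a','tweezers_rest','washer_tray','torque_driver','feeler_gauge','spacer_ring']:
    for r in landmark_of(q,'top')[:3]:
        print(q,np.array(r['at']),round(r['confidence'],2),atz('top',r['at'],0))
print(state()['time_s'])
E
```

```text
hub top [256.3 187.6] 0.66 [569.6  27.8   0. ]
hub scene [263.  227.4] 0.86 [566.4  41.3   0. ]
hub scene [155.2 275.8] 0.36 [ 505.  -263.1    0. ]
keyway_mouth top [258.8 175.6] 0.75 [593.6  18.1  62. ]
keyway_mouth top [282.  124.9] 0.71 [748.2 -56.9  62. ]
keyway_mouth scene [267.9 216.2] 0.71 [601.9  19.8  62. ]
keyway_mouth scene [150.  274.5] 0.4 [ 556.7 -306.9   62. ]
keyway_foot top [258.4 177.5] 0.83 [597.1  20.   20. ]
keyway_foot top [160.1 204.5] 0.52 [523.3 322.2  20. ]
keyway_foot scene [271.  228.4] 0.78 [603.4  30.1  20. ]
key_head top [154.  182.7] 0.6 [578.2 324.4  84. ]
key_head top [160.1 207.5] 0.44 [504.4 305.6  84. ]
key_head top [127.9 201.8] 0.42 [524.2 399.7  84. ]
key_head scene [264.6 160.7] 0.75 [426.6 208.9  84. ]
key_head scene [301.8 158.9] 0.59 [502.5 288.4  84. ]
key_head scene [337.7 169.5] 0.58 [619.2 301.5  84. ]
key_tip top [166.9 213.2] 0.62 [496.2 301.6  18. ]
key_tip top [145.8 169.2] 0.49 [636.  368.7  18. ]
key_tip top [135.2 223.4] 0.43 [468.2 398.   18. ]
key_tip scene [302.3 176.4] 0.53 [497.7 301.1  18. ]
key_tip scene [358.7 186.5] 0.52
[... 232 characters left out ...]
4  52. ]
drift_mid scene [148.5 260.8] 0.56 [ 506.7 -274.6   52. ]
drift_nose top [356.4 202.4] 0.67 [ 512.1 -276.2    6. ]
drift_nose scene [151.8 277.3] 0.83 [ 509.4 -275.1    6. ]
stand top [353.4 202.6] 0.69 [ 512.7 -268.4    0. ]
stand top [358.7 203.5] 0.52 [ 509.3 -284.3    0. ]
stand scene [149.9 279. ] 0.73 [ 504.7 -277.8    0. ]
bolt_a [239.4 237.9] 0.5 [415.8  83.7   0. ]
bolt_a [286.7 242.6] 0.35 [397.2 -59.2   0. ]
tweezers_rest [336.5 129.6] 0.72 [ 748.  -231.8    0. ]
washer_tray [187.3 142.6] 0.7 [722.7 242.8   0. ]
torque_driver [159.  269.8] 0.91 [327.6 328.3   0. ]
feeler_gauge [392.8 250.7] 0.5 [ 363.3 -375.3    0. ]
spacer_ring [285.5 124.6] 0.53 [770.7 -71.3   0. ]
1.35
```

```bash
python3 - <<'E'
from h import *
np.set_printoptions(precision=3,suppress=True)
s=state();T=R.from_rotvec(s['eef_rot']);print(T.as_matrix())
m=camera_model('wrist');A=R.from_rotvec(m['attitude'])
print('cam in tool',T.inv().apply(m['eye']-s['tcp_pos']),'\n',(T.inv()*A).as_matrix())
print(atz('wrist',(255,195),0,m),proj('wrist',s['tcp_pos']))
im=cv2.imread('pics/top0.png')
cv2.imwrite('pics/top0c.png',cv2.resize(im[150:270,110:310],None,fx=4,fy=4,interpolation=cv2.INTER_CUBIC))
E
```

```text
[[-0.221 -0.975  0.   ]
 [-0.975  0.221  0.   ]
 [-0.     0.    -1.   ]]
cam in tool [   0.51   -85.376 -164.046] 
 [[ 1.    -0.001  0.001]
 [ 0.     0.945  0.327]
 [-0.001 -0.327  0.945]]
[105.362 667.681   0.   ] [[254.177 238.139]]
```

View pics/top0c.png

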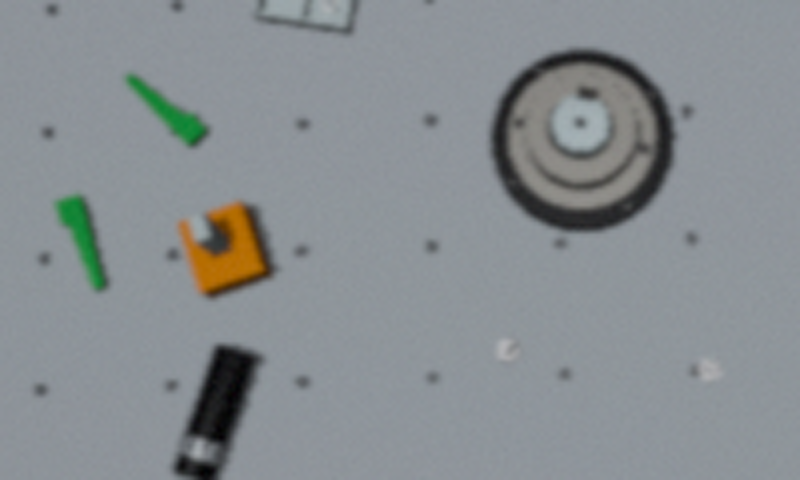

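The close crop shows the keyway slot as a dark mark on the hub, pointing roughly world +x. The key stands in the amber block and the green look-alikes lie flat. I'll move above the block for a wrist view.

step_arm(
  steps=[
    {"tx": 3.5,"ty": -3.3,"tz": 0.5},
    {"tx": 8,"ty": -7.5,"tz": 1},
    {"tx": 12.5,"ty": -11.7,"tz": 2},
    {"tx": 17,"ty": -16,"tz": 2.5},
    {"tx": 21.5,"ty": -20.2,"tz": 3},
    {"tx": 26,"ty": -24.4,"tz": 3.5},
    {"tx": 30.5,"ty": -28.7,"tz": 4},
    {"tx": 34.5,"ty": -33,"tz": 4},
    {"tx": 38,"ty": -36,"tz": 4},
    {"tx": 39,"ty": -37,"tz": 4},
    {"tx": 39,"ty": -37,"tz": 4},
  ],
)

```text
invalid input at $.steps[0]: expected keys tx, ty, tz, spin
```

```bash
cat > look.py <<'E'
from h import *
import sys
np.set_printoptions(precision=1,suppress=True)
tag=sys.argv[1]; Z=dict(hub=0,keyway_mouth=62,keyway_foot=20,key_head=84,key_tip=18,drift_mid=52,drift_nose=6,stand=0)
m=camera_model('wrist'); s=state(); im=snapshot('wrist'); np.save(f'pics/{tag}.npy',[m,s],allow_pickle=True)
cv2.imwrite(f'pics/{tag}.png',im)
print(s['time_s'],s['tcp_pos'],s['eef_rot'],s['force'],s['finger_gap'])
for q in sys.argv[2:]:
    for r in landmark_of(q,'wrist')[:3]:
        print(q,np.array(r['at']),round(r['confidence'],2),atz('wrist',r['at'],Z[q],m))
E
python3 look.py w1 key_head key_tip
```

```text
1.35 [149.2 658.3 210.1] [-2.   2.5  0. ] [ 0.4 -0.8  0.3] 85.46548759196263
```

View pics/w1.png

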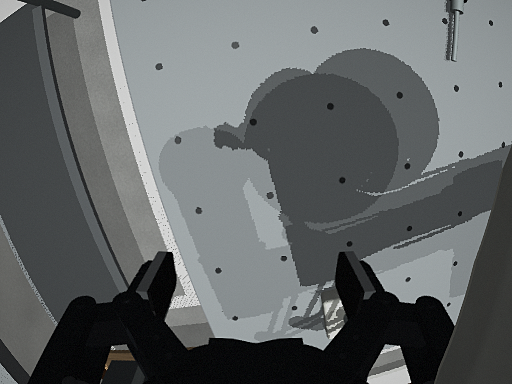

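The move was refused because each row needs all four keys, so the view is unchanged.

step_arm(
  steps=[
    {"tx": 3.5,"ty": -3.3,"tz": 0.5,"spin": 0},
    {"tx": 8,"ty": -7.5,"tz": 1,"spin": 0},
    {"tx": 12.5,"ty": -11.7,"tz": 2,"spin": 0},
    {"tx": 17,"ty": -16,"tz": 2.5,"spin": 0},
    {"tx": 21.5,"ty": -20.2,"tz": 3,"spin": 0},
    {"tx": 26,"ty": -24.4,"tz": 3.5,"spin": 0},
    {"tx": 30.5,"ty": -28.7,"tz": 4,"spin": 0},
    {"tx": 34.5,"ty": -33,"tz": 4,"spin": 0},
    {"tx": 38,"ty": -36,"tz": 4,"spin": 0},
    {"tx": 39,"ty": -37,"tz": 4,"spin": 0},
    {"tx": 39,"ty": -37,"tz": 4,"spin": 0},
  ],
)

```text
time_s: 2.88
tcp_pos: [539.5, 287.7, 249.9]
eef_rot: [1.958, -2.456, -0.0]
force: [-0.8, -0.3, 0.1]
finger_gap: 85.5
```

```bash
python3 look.py w2 key_head key_tip
```

```text
2.875 [539.5 287.7 249.9] [ 2.  -2.5 -0. ] [-0.8 -0.3  0.1] 85.47334482972454
key_head [166.7 183.3] 0.84 [548.7 393.2  84. ]
key_head [210.5 122.2] 0.67 [605.2 322.8  84. ]
key_head [244.  200.4] 0.55 [507.  307.9  84. ]
key_tip [169.9 103.4] 0.94 [641.1 381.3  18. ]
key_tip [250.5 189.6] 0.88 [497.5 303.1  18. ]
key_tip [192.8 209.7] 0.85 [486.4 392.2  18. ]
```

View pics/w2.png

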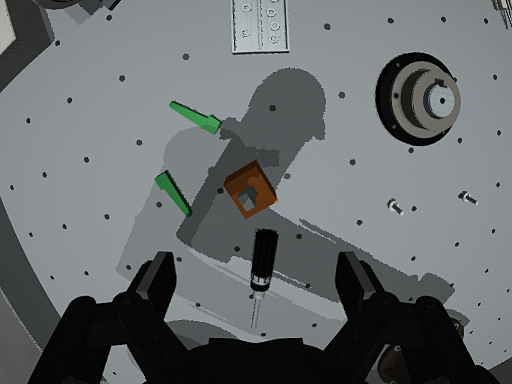

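```bash
python3 - <<'E'
import cv2
im=cv2.imread('pics/w2.png')
a=cv2.resize(im[140:230,205:295],(380,380),interpolation=cv2.INTER_CUBIC)
a=cv2.convertScaleAbs(a,alpha=1.8)
b=cv2.resize(im[50:150,370:470],(380,380),interpolation=cv2.INTER_CUBIC)
cv2.imwrite('pics/w2c.png',cv2.hconcat([a,b]))
E
```

```text
(no output)
```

View pics/w2c.png

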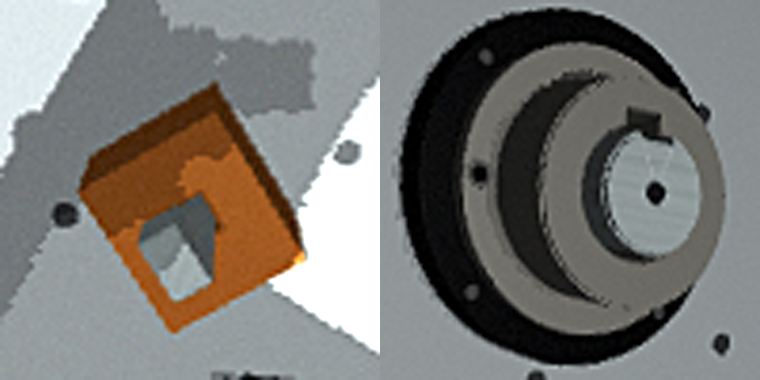

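step_arm(
  steps=[
    {"tx": -4,"ty": 1,"tz": -2.5,"spin": 0},
    {"tx": -8,"ty": 2.2,"tz": -5,"spin": 0},
    {"tx": -11.5,"ty": 3.3,"tz": -7,"spin": 0},
    {"tx": -11.5,"ty": 3.3,"tz": -7,"spin": 0},
  ],
)

```text
time_s: 3.52
tcp_pos: [421.0, 321.9, 179.2]
eef_rot: [1.964, -2.449, -0.0]
force: [0.8, 0.7, 0.3]
finger_gap: 85.5
```

```bash
python3 look.py w3 key_head key_tip; python3 - <<'E'
import cv2
im=cv2.imread('pics/w3.png')
a=cv2.resize(im[40:180,180:330],(750,700)[::1],interpolation=cv2.INTER_CUBIC)[:600]
cv2.imwrite('pics/w3c.png',cv2.convertScaleAbs(a,alpha=1.5))
E
```

```text
3.525 [421.  321.9 179.2] [ 2.  -2.4 -0. ] [0.8 0.7 0.3] 85.48736764584223
key_head [207.   22.9] 0.81 [577.2 328.5  84. ]
key_head [250.1  91.2] 0.66 [508.6 306.   84. ]
key_head [147.9  97.9] 0.55 [526.4 395.7  84. ]
key_tip [177.9 137.3] 0.75 [479.2 396.7  18. ]
key_tip [156.8   3.5] 0.66 [636.8 384.7  18. ]
```

View pics/w3.png

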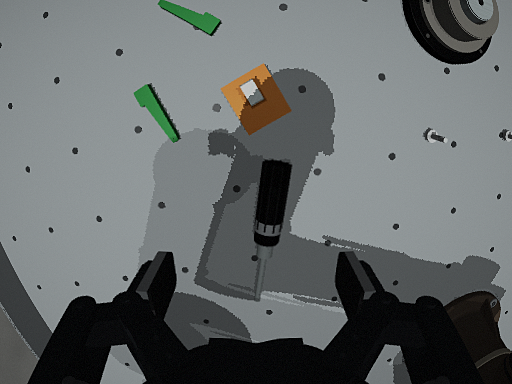

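View pics/w3c.png

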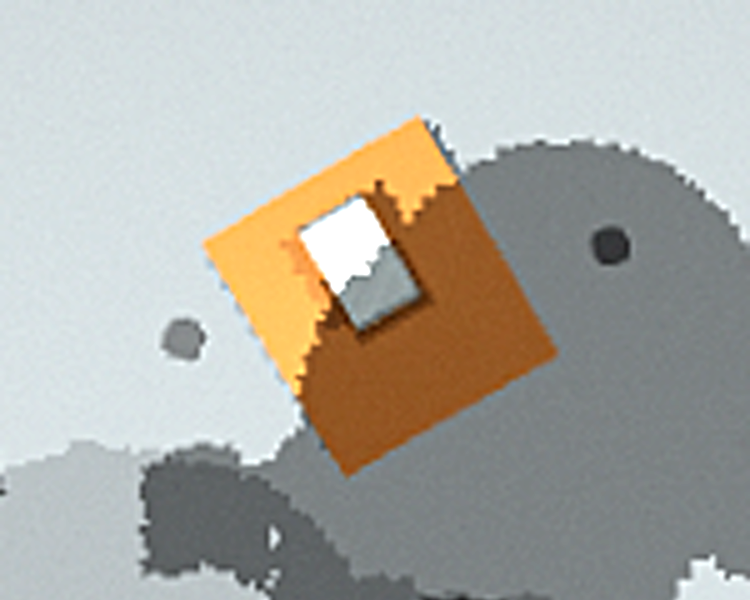

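```bash
python3 - <<'E'
from h import *
np.set_printoptions(precision=1,suppress=True)
m,s=np.load('pics/w3.npy',allow_pickle=True)
im=cv2.imread('pics/w3.png')
def P(c,z): return np.array([atz('wrist',(180+x/5-0.4,40+y/5-0.4),z,m) for x,y in c])
h=P([(300,233),(360,195),(425,297),(362,330)],94)
b=P([(205,242),(420,117),(557,352),(347,473)],42)
for n,q in(('head',h),('block',b)):
    c=q.mean(0); e=[q[(i+1)%4]-q[i] for i in range(4)]
    print(n,c,[np.linalg.norm(x) for x in e],[np.degrees(np.arctan2(x[1],x[0])) for x in e])
print(state()['tcp_pos'],R.from_rotvec(state()['eef_rot']).as_matrix())
E
```

```text
head [507.2 304.6  94. ] [np.float64(11.698376364176323), np.float64(20.15626712055943), np.float64(11.78148602725333), np.float64(19.23919087487682)] [np.float64(-69.94271429350397), np.float64(-160.51701214566205), np.float64(105.58989674790722), np.float64(19.314692884301934)]
block [500.6 302.3  42. ] [np.float64(49.50948480360173), np.float64(54.883427598100454), np.float64(49.18439072433975), np.float64(55.20862827314279)] [np.float64(-72.21262504734686), np.float64(-162.2270539271007), np.float64(108.16518256683415), np.float64(18.11152669553178)]
[424.3 322.3 180.9] [[-0.2 -1.   0. ]
 [-1.   0.2  0. ]
 [-0.  -0.  -1. ]]
```

The head top is centred at (507.2, 304.6), 20 x 12 mm as specified. The block centre is (500.6, 302.3) and measures 55 x 49 mm, as given. The head therefore sits about 6-7 mm from the pocket axis at 18.5°, so the key's +x points at about 18.5°. I'll align the tool and measure again.

step_arm(
  steps=[
    {"tx": 0,"ty": -1.5,"tz": 0,"spin": 10},
    {"tx": 0,"ty": -3,"tz": 0,"spin": 20},
    {"tx": 0,"ty": -4.4,"tz": 0,"spin": 30},
    {"tx": 0,"ty": -4.4,"tz": 0,"spin": 31},
    {"tx": 0,"ty": -4.4,"tz": 0,"spin": 31},
    {"tx": 0,"ty": -4.4,"tz": 0,"spin": 31},
  ],
)

```text
time_s: 4.42
tcp_pos: [424.4, 277.7, 180.2]
eef_rot: [-2.543, 1.844, -0.0]
force: [-0.8, -0.2, 0.1]
finger_gap: 85.3
```

```bash
python3 look.py w4; python3 - <<'E'
import cv2
im=cv2.imread('pics/w4.png')
a=cv2.resize(im[40:150,190:320],None,fx=6,fy=6,interpolation=cv2.INTER_CUBIC)[:600]
cv2.imwrite('pics/w4c.png',cv2.convertScaleAbs(a,alpha=1.3))
E
```

```text
4.425 [424.4 277.7 180.2] [-2.5  1.8 -0. ] [-0.8 -0.2  0.1] 85.3160046019457
```

View pics/w4c.png

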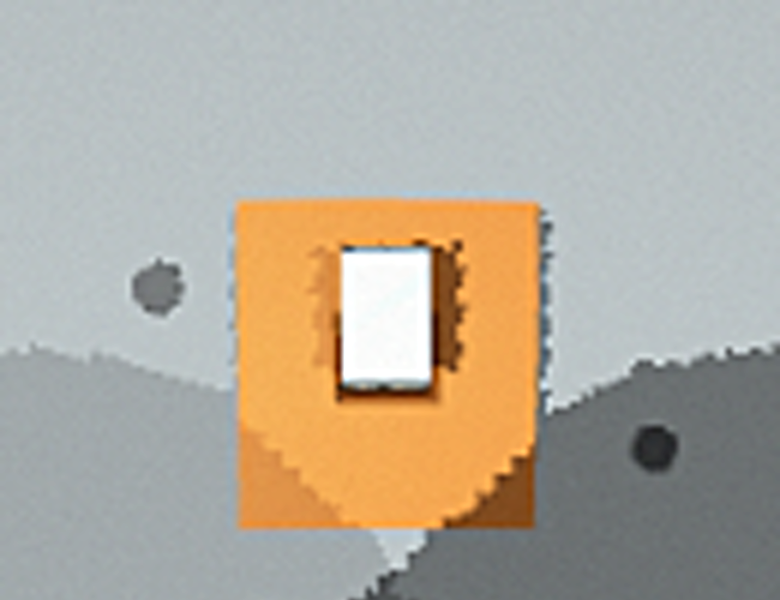

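The head is now aligned with the image axes, its corners at crop pixels (342,248) to (432,382).

```bash
python3 - <<'E'
from h import *
np.set_printoptions(precision=2,suppress=True)
m,s=np.load('pics/w4.npy',allow_pickle=True)
def P(c,z): return np.array([atz('wrist',(190+(x+.5)/6-.5,40+(y+.5)/6-.5),z,m) for x,y in c])
h=P([(342,248),(433,248),(431,383),(342,383)],94)
b=P([(238,201),(540,201),(535,528),(240,528)],42)
T=R.from_rotvec(s['eef_rot'])
for n,q in(('head',h),('block',b)):
    c=q.mean(0); e=[q[(i+1)%4]-q[i] for i in range(4)]
    print(n,c,[np.linalg.norm(x).round(1) for x in e],[np.degrees(np.arctan2(x[1],x[0])).round(1) for x in e], 'tool frame',T.inv().apply(c-s['tcp_pos']))
print('tool x angle',np.degrees(np.arctan2(*T.apply([1,0,0])[[1,0]])), state()['tcp_pos'])
E
```

```text
head [507.78 304.86  94.  ] [np.float64(12.5), np.float64(19.0), np.float64(12.3), np.float64(19.0)] [np.float64(-71.9), np.float64(-162.6), np.float64(108.1), np.float64(17.9)] tool frame [  0.14 -87.63  86.19]
block [500.57 302.44  42.  ] [np.float64(50.0), np.float64(55.7), np.float64(50.0), np.float64(55.7)] [np.float64(-71.9), np.float64(-162.2), np.float64(108.1), np.float64(17.9)] tool frame [  0.2  -80.02 138.19]
tool x angle -71.87309805178663 [424.33 277.67 180.1 ]
```

step_arm(
  steps=[
    {"tx": 3.5,"ty": 1.1,"tz": -1,"spin": 0},
    {"tx": 7,"ty": 2.3,"tz": -3,"spin": 0},
    {"tx": 8.27,"ty": 2.69,"tz": -7,"spin": 0},
    {"tx": 8.27,"ty": 2.69,"tz": -10.5,"spin": 0},
    {"tx": 8.27,"ty": 2.69,"tz": -11.4,"spin": 0},
    {"tx": 8.27,"ty": 2.69,"tz": -11.4,"spin": 0},
  ],
)

```text
time_s: 5.22
tcp_pos: [506.9, 304.4, 66.3]
eef_rot: [2.545, -1.841, 0.0]
force: [0.3, -0.6, 0.0]
finger_gap: 85.3
```

```bash
python3 look.py w5
```

```text
5.225 [506.9 304.4  66.3] [ 2.5 -1.8  0. ] [ 0.3 -0.6  0. ] 85.31531296564225
```

View pics/w5.png

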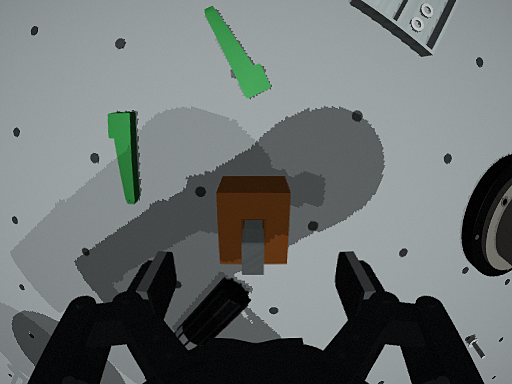

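The key head sits centred between the open pads at (254,262). Closing.

step_arm(
  steps=[
    {"tx": 0,"ty": 0,"tz": 0,"spin": 0},
    {"tx": 0,"ty": 0,"tz": 0,"spin": 0},
    {"tx": 0,"ty": 0,"tz": 0,"spin": 0},
    {"tx": 0,"ty": 0,"tz": 0,"spin": 0},
    {"tx": 0,"ty": 0,"tz": 0,"spin": 0},
    {"tx": 0,"ty": 0,"tz": 0,"spin": 0},
  ],
  jaw=0,
  grip_force=50,
)

```text
time_s: 6.02
tcp_pos: [507.1, 304.4, 66.5]
eef_rot: [-2.545, 1.841, -0.0]
force: [-0.0, -1.1, 4.6]
finger_gap: 9.6
```

```bash
python3 look.py w6
```

```text
6.025 [507.1 304.4  66.5] [-2.5  1.8 -0. ] [-0.  -1.1  4.6] 9.640448042625154
```

View pics/w6.png

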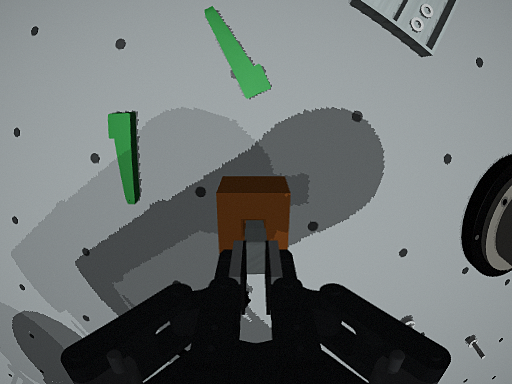

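step_arm(
  steps=[
    {"tx": 0,"ty": 0,"tz": 1,"spin": 0},
    {"tx": 0,"ty": 0,"tz": 3,"spin": 0},
    {"tx": 0,"ty": 0,"tz": 6,"spin": 0},
    {"tx": 0,"ty": 0,"tz": 8.4,"spin": 0},
    {"tx": 0,"ty": 0,"tz": 8.4,"spin": 0},
  ],
)

```text
time_s: 6.7
tcp_pos: [507.6, 305.0, 152.4]
eef_rot: [-2.543, 1.839, -0.001]
force: [-0.0, 0.0, -0.9]
finger_gap: 10.1
```

```bash
python3 look.py w7; python3 - <<'E'
from h import *
np.set_printoptions(precision=2,suppress=True)
m,s=np.load('pics/w2.npy',allow_pickle=True)
a=atz('wrist',(442.4,100.8),72.5,m);b=atz('wrist',(439.7,80.9),62,m)
print(a,b,np.degrees(np.arctan2(b[1]-a[1],b[0]-a[0])),np.linalg.norm((b-a)[:2]))
E
```

```text
6.7 [507.6 305.  152.4] [-2.5  1.8 -0. ] [-0.   0.  -0.9] 10.116227173932927
[578.47  28.98  72.5 ] [604.22  21.94  62.  ] -15.295792891000403 26.69430915572618
```

View pics/w7.png

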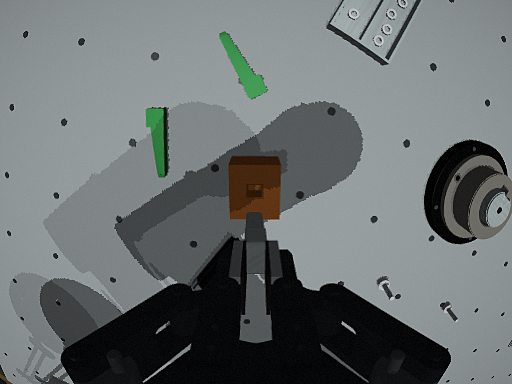

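The key is lifted (0.9 N is its weight) and the pocket is empty. I'll carry it to the hub, turned to about -15°, and measure the keyway from the same camera pose relative to the tool.

step_arm(
  steps=[
    {"tx": 0.1,"ty": -3,"tz": 0,"spin": -4},
    {"tx": 0.3,"ty": -7.5,"tz": 0,"spin": -10},
    {"tx": 0.5,"ty": -12.5,"tz": 0,"spin": -17},
    {"tx": 0.7,"ty": -17.5,"tz": 0,"spin": -24},
    {"tx": 0.8,"ty": -22,"tz": 0,"spin": -30},
    {"tx": 0.9,"ty": -25,"tz": 0,"spin": -33},
    {"tx": 0.9,"ty": -25.9,"tz": 0,"spin": -33},
    {"tx": 0.9,"ty": -25.9,"tz": 0,"spin": -33},
    {"tx": 0.9,"ty": -25.9,"tz": 0,"spin": -33},
  ],
)

```text
time_s: 7.88
tcp_pos: [515.8, 45.7, 149.8]
eef_rot: [1.918, -2.488, -0.0]
force: [1.1, 0.1, -1.2]
finger_gap: 10.2
```

```bash
python3 look.py w8 keyway_mouth hub; python3 - <<'E'
import cv2
im=cv2.imread('pics/w8.png')
a=cv2.resize(im[50:170,190:320],None,fx=6,fy=6,interpolation=cv2.INTER_CUBIC)[:600]
cv2.imwrite('pics/w8c.png',cv2.convertScaleAbs(a,alpha=1.3))
E
```

```text
7.875 [515.8  45.7 149.8] [ 1.9 -2.5 -0. ] [ 1.1  0.1 -1.2] 10.198697925912468
keyway_mouth [253.   91.9] 0.62 [601.5  24.3  62. ]
keyway_mouth [254.9 249.9] 0.46 [458.9  60.3  62. ]
hub [493.8 128.5] 0.68 [ 502.1 -282.2    0. ]
```

View pics/w8.png

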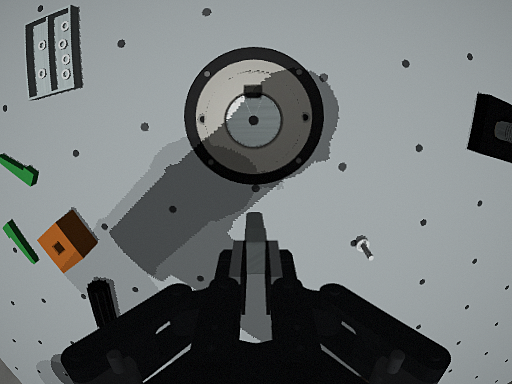

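View pics/w8c.png

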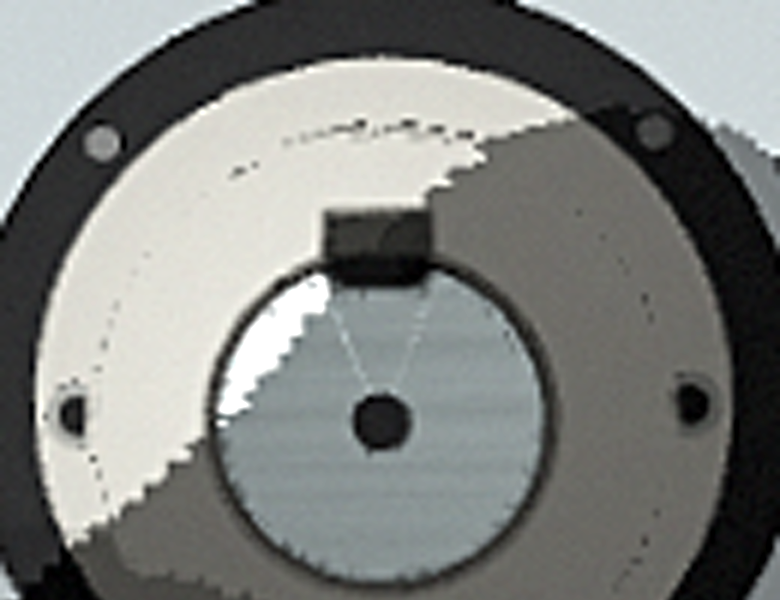

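```bash
python3 - <<'E'
from h import *
np.set_printoptions(precision=2,suppress=True)
m,s=np.load('pics/w8.npy',allow_pickle=True)
T=R.from_rotvec(s['eef_rot'])
P=lambda x,y,z: atz('wrist',(190+(x+.5)/6-.5,50+(y+.5)/6-.5),z,m)
ang=lambda d:np.degrees(np.arctan2(d[1],d[0]))
l,r=P(325,209,62),P(433,208,62); lb,rb=P(325,262,62),P(433,262,62)
print('edge',l,r,np.linalg.norm(l-r),ang(r-l)+90, 'sides',ang(l-lb),ang(r-rb))
c=P(382,422,72.5); print('axis',c, P(384,422,72.5))
f1,f2=P(72,415,28),P(692,404,28); print('holes',ang(f2-f1)+90,np.linalg.norm(f2-f1), (f1+f2)/2)
x=np.array([P(213,422,72.5),P(551,422,72.5)]); print('shaft w',np.linalg.norm(x[0]-x[1]))
fl=(P(330,286,72.5)+P(430,286,72.5))/2; print('flat',fl,np.linalg.norm(fl-c))
mid=(l+r)/2; print('mid-axis',mid-c,ang(mid-c),np.linalg.norm((mid-c)[:2]))
print('tool x ang',ang(T.apply([1,0,0])), s['tcp_pos'],state()['tcp_pos'])
t=lambda p:T.inv().apply(p-s['tcp_pos']); print('tool frame: edge mid',t(mid),'axis',t(c))
E
```

```text
edge [609.66  30.11  62.  ] [605.97  15.66  62.  ] 14.916604102031124 -14.32079605583283 sides -14.958533505743867 -14.627707578232087
axis [579.31  29.92  72.5 ] [579.24  29.66  72.5 ]
holes -13.79027625069321 99.49921681583676 [578.5   30.46  28.  ]
shaft w 45.536016446252475
flat [597.23  25.46  72.5 ] 18.468000064862924
mid-axis [ 28.5   -7.04 -10.5 ] -13.873581510354287 29.35757420631716
tool x ang -104.73061903756896 [515.77  45.72 149.84] [515.84  45.93 149.98]
tool frame: edge mid [ -1.33 -94.85  87.81] axis [ -0.89 -65.49  77.32]
```

The keyway measures well. Its outer edge is 29.36 mm from the axis (nominal 29.4), it is 14.9 mm wide, and its heading is about -14.1°. The keyseat appears about 5 mm inward, so I expect binding near 23 mm. Moving the key over the mouth.

step_arm(
  steps=[
    {"tx": 2.5,"ty": -0.6,"tz": 0,"spin": 0.3},
    {"tx": 6,"ty": -1.5,"tz": 0,"spin": 0.6},
    {"tx": 8.5,"ty": -2.1,"tz": 0,"spin": 0.6},
    {"tx": 9.21,"ty": -2.31,"tz": -1,"spin": 0.6},
    {"tx": 9.21,"ty": -2.31,"tz": -2.5,"spin": 0.6},
    {"tx": 9.21,"ty": -2.31,"tz": -2.5,"spin": 0.6},
    {"tx": 9.21,"ty": -2.31,"tz": -2.5,"spin": 0.6},
  ],
)

```text
time_s: 8.9
tcp_pos: [607.5, 22.3, 125.3]
eef_rot: [1.931, -2.478, 0.0]
force: [0.5, -0.2, -1.6]
finger_gap: 9.6
```

```bash
python3 look.py w9;  python3 - <<'E'
import cv2
im=cv2.imread('pics/w9.png')
a=cv2.resize(im[140:290,190:320],None,fx=4,fy=4,interpolation=cv2.INTER_CUBIC)[:600]
cv2.imwrite('pics/w9c.png',cv2.convertScaleAbs(a,alpha=1.5))
E
```

```text
8.9 [607.5  22.3 125.3] [ 1.9 -2.5  0. ] [ 0.5 -0.2 -1.6] 9.643875566903866
```

View pics/w9c.png

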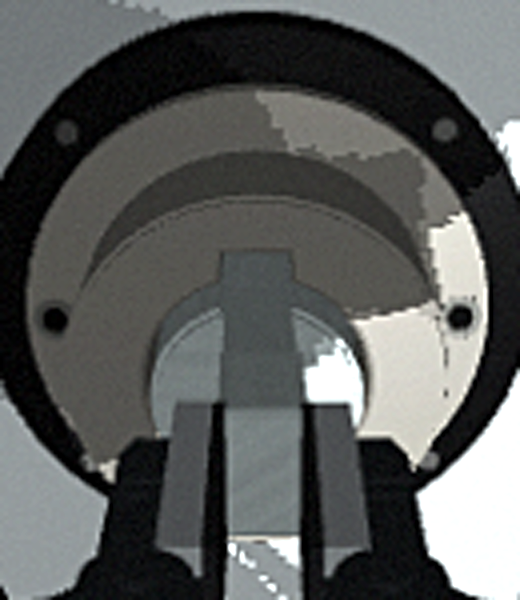

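The key's tip (crop column 257) lines up with the hub centreline (257). Descending carefully.

step_arm(
  steps=[
    {"tx": 0,"ty": 0,"tz": -0.6,"spin": 0},
    {"tx": 0,"ty": 0,"tz": -1.2,"spin": 0},
    {"tx": 0,"ty": 0,"tz": -1.6,"spin": 0},
    {"tx": 0,"ty": 0,"tz": -1.8,"spin": 0},
    {"tx": 0,"ty": 0,"tz": -1.8,"spin": 0},
  ],
)

```text
time_s: 9.57
tcp_pos: [607.9, 22.0, 106.9]
eef_rot: [1.93, -2.478, -0.0]
force: [0.2, 0.9, -0.7]
finger_gap: 9.6
```

```bash
python3 look.py w10;  python3 - <<'E'
import cv2
im=cv2.imread('pics/w10.png')
a=cv2.resize(im[140:290,190:320],None,fx=4,fy=4,interpolation=cv2.INTER_CUBIC)[:600]
cv2.imwrite('pics/w10c.png',cv2.convertScaleAbs(a,alpha=1.5))
E
```

```text
9.575 [607.9  22.  106.9] [ 1.9 -2.5 -0. ] [ 0.2  0.9 -0.7] 9.63625729731393
```

View pics/w10c.png

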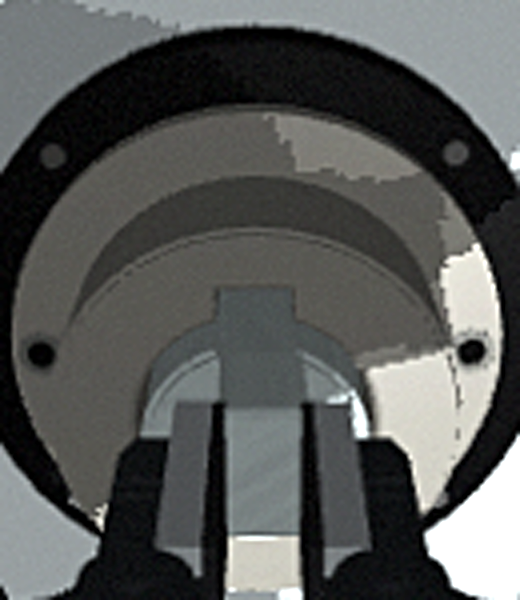

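step_arm(
  steps=[
    {"tx": 0,"ty": 0,"tz": -0.25,"spin": 0},
    {"tx": 0,"ty": 0,"tz": -0.5,"spin": 0},
    {"tx": 0,"ty": 0,"tz": -0.5,"spin": 0},
  ],
)

```text
time_s: 10.0
tcp_pos: [607.7, 22.0, 101.8]
eef_rot: [1.93, -2.478, -0.0]
force: [-0.5, -0.7, -0.1]
finger_gap: 9.9
```

```bash
python3 look.py w11;  python3 - <<'E'
import cv2
im=cv2.imread('pics/w11.png')
a=cv2.resize(im[140:290,190:320],None,fx=4,fy=4,interpolation=cv2.INTER_CUBIC)[:600]
cv2.imwrite('pics/w11c.png',cv2.convertScaleAbs(a,alpha=1.5))
E
```

```text
10.0 [607.7  22.  101.8] [ 1.9 -2.5 -0. ] [-0.5 -0.7 -0.1] 9.938454308179844
```

View pics/w11c.png

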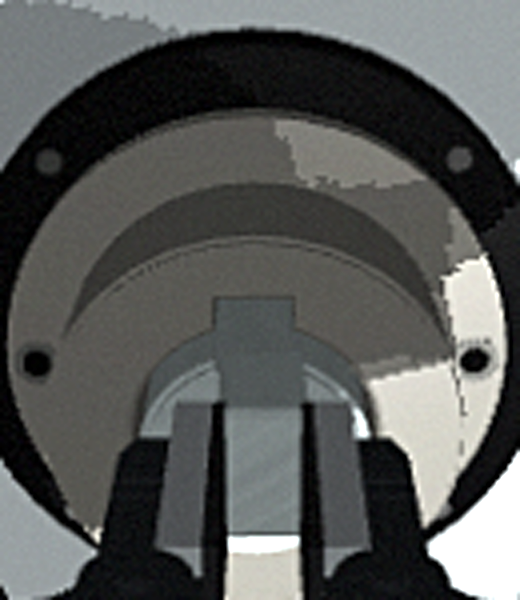

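step_arm(
  steps=[
    {"tx": 0,"ty": 0,"tz": -0.25,"spin": 0},
    {"tx": 0,"ty": 0,"tz": -0.5,"spin": 0},
    {"tx": 0,"ty": 0,"tz": -0.7,"spin": 0},
    {"tx": 0,"ty": 0,"tz": -0.7,"spin": 0},
  ],
)

```text
time_s: 10.55
tcp_pos: [607.5, 22.0, 94.7]
eef_rot: [1.93, -2.478, -0.001]
force: [-2.4, 0.2, -1.0]
finger_gap: 10.1
```

step_arm(
  steps=[
    {"tx": -0.05,"ty": 0.01,"tz": 0,"spin": 0},
    {"tx": -0.07,"ty": 0.02,"tz": -0.15,"spin": 0},
    {"tx": -0.1,"ty": 0.03,"tz": -0.35,"spin": 0},
    {"tx": -0.1,"ty": 0.03,"tz": -0.35,"spin": 0},
  ],
)

```text
time_s: 11.05
tcp_pos: [607.2, 22.5, 92.1]
eef_rot: [-1.931, 2.478, -0.001]
force: [-2.4, -0.5, 4.5]
finger_gap: 10.0
```

step_arm(
  steps=[
    {"tx": -0.05,"ty": 0.01,"tz": 0,"spin": 0},
    {"tx": -0.05,"ty": 0.01,"tz": 0,"spin": 0},
  ],
)

```text
time_s: 11.3
tcp_pos: [606.9, 22.5, 92.1]
eef_rot: [-1.93, 2.477, -0.001]
force: [-2.1, 0.1, 4.8]
finger_gap: 9.9
```

```bash
python3 look.py w12;  python3 - <<'E'
from h import *
im=cv2.imread('pics/w12.png')
a=cv2.resize(im[140:290,190:320],None,fx=4,fy=4,interpolation=cv2.INTER_CUBIC)[:600]
cv2.imwrite('pics/w12c.png',cv2.convertScaleAbs(a,alpha=1.5))
s=state();print(s['force'],s['torque'])
E
```

```text
11.3 [606.9  22.5  92.1] [-1.9  2.5 -0. ] [-2.1  0.1  4.8] 9.930955704129037
[-0.73366715  0.99332178  5.66032135] [0.1224111  0.99616873 0.00256651]
```

View pics/w12c.png

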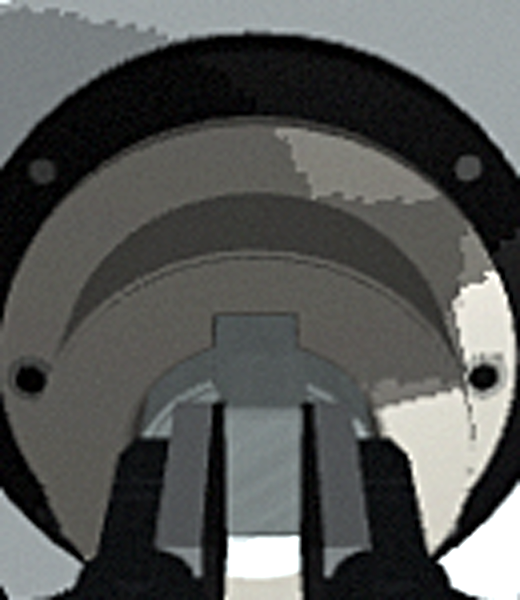

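The key has bound softly at about 18 mm depth (about 5 N upward), upright and centred. Releasing it.

step_arm(
  steps=[
    {"tx": 0,"ty": 0,"tz": 0,"spin": 0},
    {"tx": 0,"ty": 0,"tz": 0,"spin": 0},
    {"tx": 0,"ty": 0,"tz": 0,"spin": 0},
    {"tx": 0,"ty": 0,"tz": 0,"spin": 0},
    {"tx": 0,"ty": 0,"tz": 0,"spin": 0},
  ],
  jaw=0.7,
)

```text
time_s: 11.98
tcp_pos: [606.5, 22.5, 91.6]
eef_rot: [-1.931, 2.478, -0.0]
force: [-0.3, 0.6, 0.2]
finger_gap: 59.6
```

```bash
python3 look.py w13;  python3 - <<'E'
from h import *
im=cv2.imread('pics/w13.png')
a=cv2.resize(im[140:290,160:350],None,fx=4,fy=4,interpolation=cv2.INTER_CUBIC)[:600]
cv2.imwrite('pics/w13c.png',cv2.convertScaleAbs(a,alpha=1.5))
E
```

```text
11.975 [606.5  22.5  91.6] [-1.9  2.5 -0. ] [-0.3  0.6  0.2] 59.5922607819698
```

View pics/w13c.png

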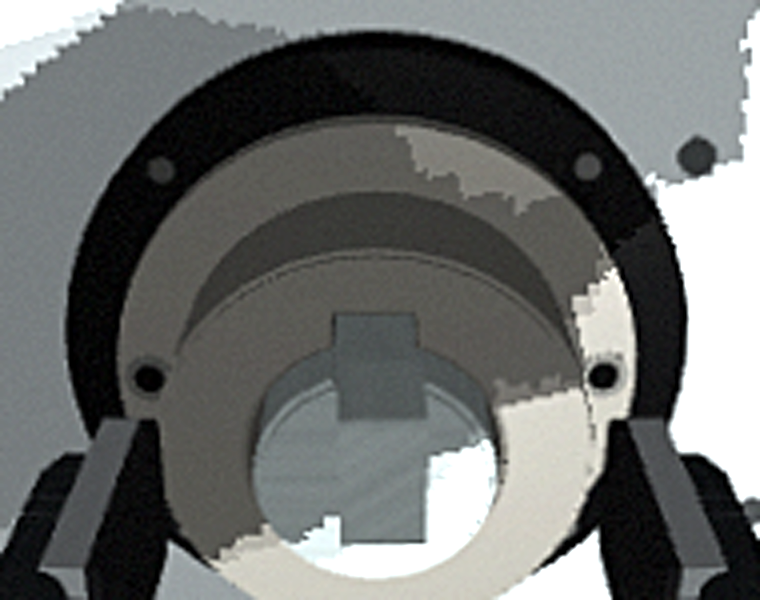

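The key stands on its own between the open fingers. I'll rise and look straight down on it.

step_arm(
  steps=[
    {"tx": 0,"ty": 0,"tz": 2,"spin": 0},
    {"tx": 0,"ty": 0,"tz": 6,"spin": 0},
    {"tx": -2,"ty": 0.5,"tz": 10,"spin": 0},
    {"tx": -6,"ty": 1.5,"tz": 11,"spin": 0},
    {"tx": -8.5,"ty": 2.1,"tz": 11,"spin": 0},
    {"tx": -8.5,"ty": 2.1,"tz": 11,"spin": 0},
    {"tx": -8.5,"ty": 2.1,"tz": 11,"spin": 0},
  ],
  jaw=1,
)

```text
time_s: 12.9
tcp_pos: [521.9, 43.6, 201.8]
eef_rot: [-1.931, 2.478, -0.001]
force: [0.5, -0.4, -0.5]
finger_gap: 85.6
```

```bash
python3 look.py w14;  python3 - <<'E'
from h import *
im=cv2.imread('pics/w14.png')
a=cv2.resize(im[50:170,190:320],None,fx=6,fy=6,interpolation=cv2.INTER_CUBIC)[:600]
cv2.imwrite('pics/w14c.png',cv2.convertScaleAbs(a,alpha=1.2))
E
```

```text
12.9 [521.9  43.6 201.8] [-1.9  2.5 -0. ] [ 0.5 -0.4 -0.5] 85.55956412313559
```

View pics/w14c.png

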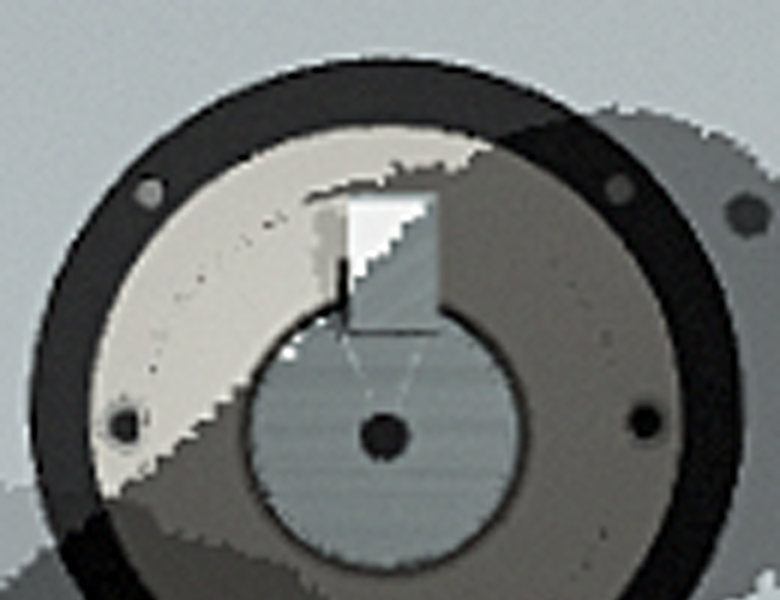

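View pics/w14.png

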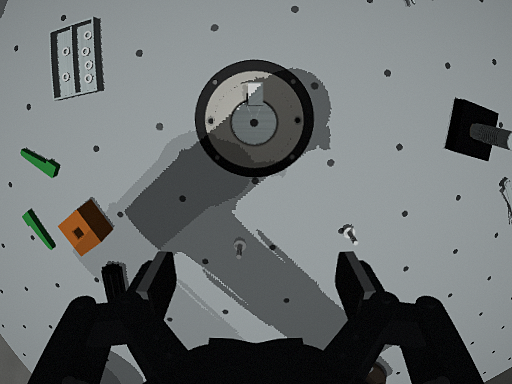

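```bash
python3 - <<'E'
from h import *
np.set_printoptions(precision=2,suppress=True)
m,s=np.load('pics/w14.npy',allow_pickle=True)
P=lambda x,y,z: atz('wrist',(190+(x+.5)/6-.5,50+(y+.5)/6-.5),z,m)
ang=lambda d:np.degrees(np.arctan2(d[1],d[0]))
c=P(384,436,72.5)
for z in (112,119.5,125):
    q=np.array([P(*p,z) for p in [(349,194),(440,194),(438,330),(350,330)]])
    e=[np.linalg.norm(q[(i+1)%4]-q[i]) for i in range(4)]
    d=q.mean(0)-c; u=np.array([np.cos(np.radians(-14.1)),np.sin(np.radians(-14.1))]); v=np.array([-u[1],u[0]])
    print(z,q.mean(0),e,ang(q[0]-q[3]),ang(q[1]-q[2]),'rel mouth x',d[:2]@u-23.5,'y',d[:2]@v)
print(c)
E
```

```text
112 [606.45  21.52 112.  ] [np.float64(12.663052124439895), np.float64(19.378505747208017), np.float64(12.345109333485436), np.float64(19.3756675281968)] -13.896782874948627 -14.836888871453036 rel mouth x 4.890922992047528 y -1.6691636171424908
119.5 [606.39  21.54 119.5 ] [np.float64(12.289074586009468), np.float64(18.806200918436634), np.float64(11.980521589960262), np.float64(18.803446520462266)] -13.896782874948684 -14.836888871453048 rel mouth x 4.82946701223128 y -1.6620854491490646
125 [606.35  21.56 125.  ] [np.float64(12.014824391160502), np.float64(18.386510710670965), np.float64(11.71315724470846), np.float64(18.38381778145702)] -13.896782874948666 -14.836888871453064 rel mouth x 4.784399293699483 y -1.656894792620522
[579.32  30.05  72.5 ]
```

```bash
python3 -c "
from h import *
print(state()['q'].round(3))"
```

```text
[ 0.458  0.115 -0.331  0.    -1.124  0.865]
```

Head at keyway x = +4.8 mm, y = -1.7 mm and yaw about -14.4°, all within limits. Next is the drift.

step_arm(
  steps=[
    {"tx": -1.2,"ty": -3.5,"tz": 0,"spin": 0},
    {"tx": -2.8,"ty": -8.5,"tz": 0,"spin": 0},
    {"tx": -4.5,"ty": -14,"tz": 0,"spin": 0},
    {"tx": -6.2,"ty": -19.5,"tz": 0,"spin": 0},
    {"tx": -8,"ty": -25,"tz": 0,"spin": 0},
    {"tx": -9.2,"ty": -28.5,"tz": 0,"spin": 0},
    {"tx": -9.6,"ty": -29.7,"tz": 0,"spin": 0},
    {"tx": -9.6,"ty": -29.7,"tz": 0,"spin": 0},
    {"tx": -9.6,"ty": -29.7,"tz": 0,"spin": 0},
  ],
)

```text
time_s: 14.08
tcp_pos: [425.9, -253.0, 201.4]
eef_rot: [1.931, -2.478, -0.0]
force: [-0.2, 0.3, 0.2]
finger_gap: 85.9
```

```bash
python3 look.py w15;  python3 - <<'E'
from h import *
im=cv2.imread('pics/w15.png')
a=cv2.resize(im[40:170,180:330],None,fx=5,fy=5,interpolation=cv2.INTER_CUBIC)[:600]
cv2.imwrite('pics/w15c.png',cv2.convertScaleAbs(a,alpha=1.6))
E
```

```text
14.075 [ 425.9 -253.   201.4] [ 1.9 -2.5 -0. ] [-0.2  0.3  0.2] 85.90187892528971
```

View pics/w15c.png

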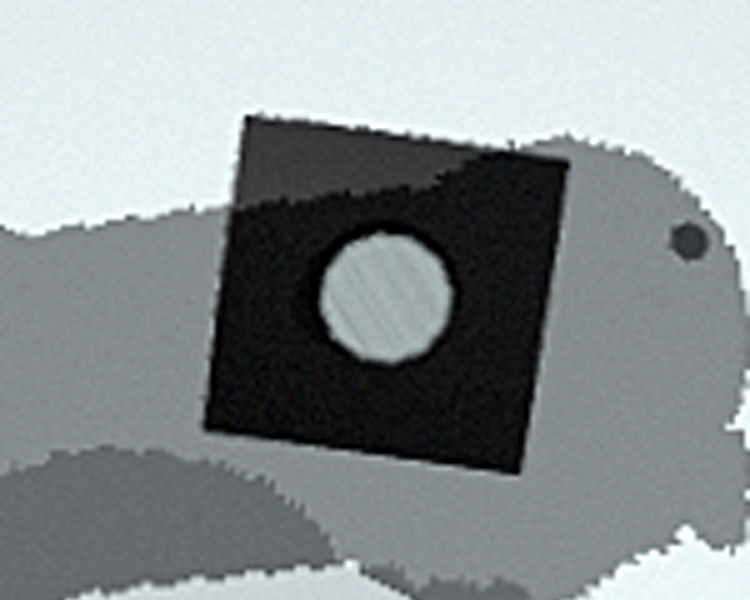

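View pics/w15.png

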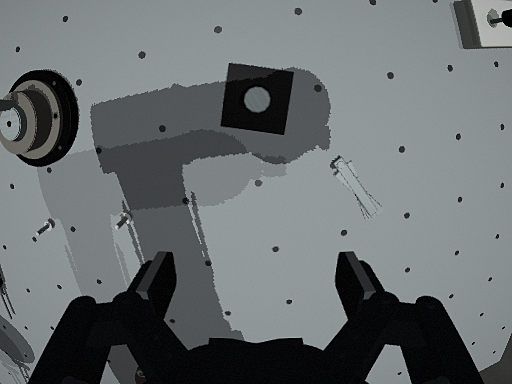

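```bash
python3 - <<'E'
from h import *
np.set_printoptions(precision=2,suppress=True)
m,s=np.load('pics/w15.npy',allow_pickle=True)
P=lambda x,y,z: atz('wrist',(180+(x+.5)/5-.5,40+(y+.5)/5-.5),z,m)
print('drift',P(387,298,98),np.linalg.norm(P(320,298,98)-P(454,298,98)),np.linalg.norm(P(387,231,98)-P(387,364,98)))
q=np.array([P(*p,24) for p in [(245,115),(568,158),(520,473),(205,430)]])
print('stand',q.mean(0),[np.linalg.norm(q[(i+1)%4]-q[i]) for i in range(4)])
print(state()['tcp_pos'],state()['time_s'])
E
```

```text
drift [ 504.85 -275.29   98.  ] 23.71053822263675 23.94365818778373
stand [ 505.2  -275.35   24.  ] [np.float64(73.19560277926405), np.float64(73.88552267922245), np.float64(73.21800690932245), np.float64(73.31929469107644)]
[ 425.96 -252.84  201.48] 14.125
```

Drift top at (504.9, -275.3), 24 mm across, centred in the stand (73.5 mm square). Going down to grasp it.

step_arm(
  steps=[
    {"tx": 2.5,"ty": -0.7,"tz": -1,"spin": 0},
    {"tx": 6,"ty": -1.7,"tz": -3,"spin": 0},
    {"tx": 7.89,"ty": -2.25,"tz": -6,"spin": 0},
    {"tx": 7.89,"ty": -2.25,"tz": -10,"spin": 0},
    {"tx": 7.89,"ty": -2.25,"tz": -13.5,"spin": 0},
    {"tx": 7.89,"ty": -2.25,"tz": -15.1,"spin": 0},
    {"tx": 7.89,"ty": -2.25,"tz": -15.1,"spin": 0},
  ],
)

```text
time_s: 15.0
tcp_pos: [504.3, -275.4, 50.1]
eef_rot: [1.931, -2.476, -0.002]
force: [0.6, -0.3, 0.4]
finger_gap: 85.6
```

step_arm(
  steps=[
    {"tx": 0,"ty": 0,"tz": 0,"spin": 0},
    {"tx": 0,"ty": 0,"tz": 0,"spin": 0},
    {"tx": 0,"ty": 0,"tz": 0,"spin": 0},
    {"tx": 0,"ty": 0,"tz": 0,"spin": 0},
    {"tx": 0,"ty": 0,"tz": 0,"spin": 0},
    {"tx": 0,"ty": 0,"tz": 0,"spin": 0},
  ],
  jaw=0,
  grip_force=100,
)

```text
time_s: 15.75
tcp_pos: [505.1, -276.2, 51.7]
eef_rot: [-1.93, 2.477, -0.002]
force: [-1.3, 0.3, 5.8]
finger_gap: 21.2
```

```bash
python3 look.py w16
```

```text
15.75 [ 505.1 -276.2   51.7] [-1.9  2.5 -0. ] [-1.3  0.3  5.8] 21.24519055781552
```

View pics/w16.png

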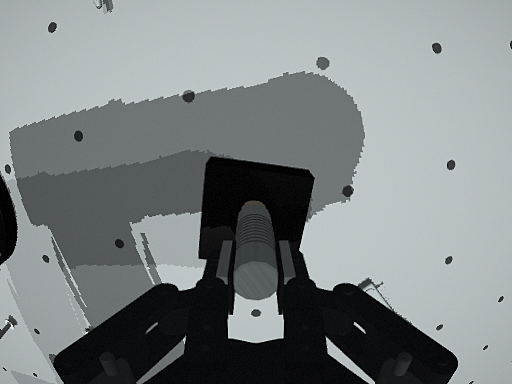

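step_arm(
  steps=[
    {"tx": 0,"ty": 0,"tz": 0.5,"spin": 0},
    {"tx": 0,"ty": 0,"tz": 2,"spin": 0},
    {"tx": 0,"ty": 0,"tz": 5,"spin": 0},
    {"tx": 0,"ty": 0,"tz": 9,"spin": 0},
    {"tx": 0,"ty": 0,"tz": 12.5,"spin": 0},
    {"tx": 0,"ty": 0,"tz": 14,"spin": 0},
    {"tx": 0,"ty": 0,"tz": 14,"spin": 0},
    {"tx": 0,"ty": 0,"tz": 14,"spin": 0},
  ],
)

```text
time_s: 16.8
tcp_pos: [503.4, -275.6, 188.9]
eef_rot: [1.929, -2.478, -0.004]
force: [-0.4, -0.3, -4.1]
finger_gap: 21.5
```

```bash
python3 look.py w17
```

```text
16.8 [ 503.4 -275.6  188.9] [ 1.9 -2.5 -0. ] [-0.4 -0.3 -4.1] 21.45090531035497
```

View pics/w17.png

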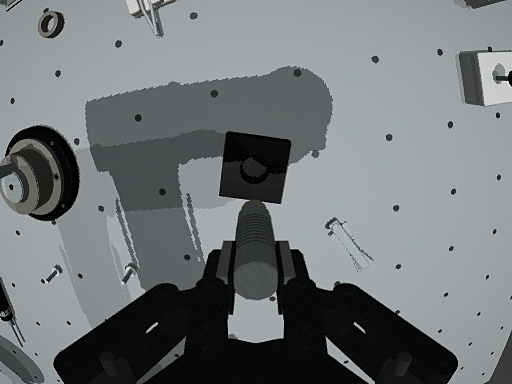

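The drift is held straight and the stand is empty. Moving over the key.

step_arm(
  steps=[
    {"tx": 1.2,"ty": 3.5,"tz": 0,"spin": 0},
    {"tx": 2.9,"ty": 8.5,"tz": 0,"spin": 0},
    {"tx": 4.7,"ty": 14,"tz": 0,"spin": 0},
    {"tx": 6.6,"ty": 19.5,"tz": 0,"spin": 0},
    {"tx": 8.4,"ty": 25,"tz": 0,"spin": 0},
    {"tx": 9.7,"ty": 28.7,"tz": 0,"spin": 0},
    {"tx": 10.1,"ty": 29.75,"tz": 0,"spin": 0},
    {"tx": 10.1,"ty": 29.75,"tz": 0,"spin": 0},
    {"tx": 10.1,"ty": 29.75,"tz": 0,"spin": 0},
    {"tx": 10.1,"ty": 29.75,"tz": 0,"spin": 0},
  ],
)

```text
time_s: 18.1
tcp_pos: [605.0, 20.3, 190.6]
eef_rot: [1.929, -2.479, -0.0]
force: [0.0, -0.2, -3.1]
finger_gap: 21.0
```

```bash
python3 look.py w18; python3 - <<'E'
from h import *
im=cv2.imread('pics/w18.png')
a=cv2.resize(im[140:310,170:340],None,fx=3.5,fy=3.5,interpolation=cv2.INTER_CUBIC)[:600]
cv2.imwrite('pics/w18c.png',cv2.convertScaleAbs(a,alpha=1.6))
sc=snapshot('scene'); cv2.imwrite('pics/s18.png',cv2.resize(sc[130:260,190:350],None,fx=5,fy=5,interpolation=cv2.INTER_CUBIC)[:600])
E
```

```text
18.1 [605.   20.3 190.6] [ 1.9 -2.5 -0. ] [ 0.  -0.2 -3.1] 20.981433811547646
```

View pics/w18c.png

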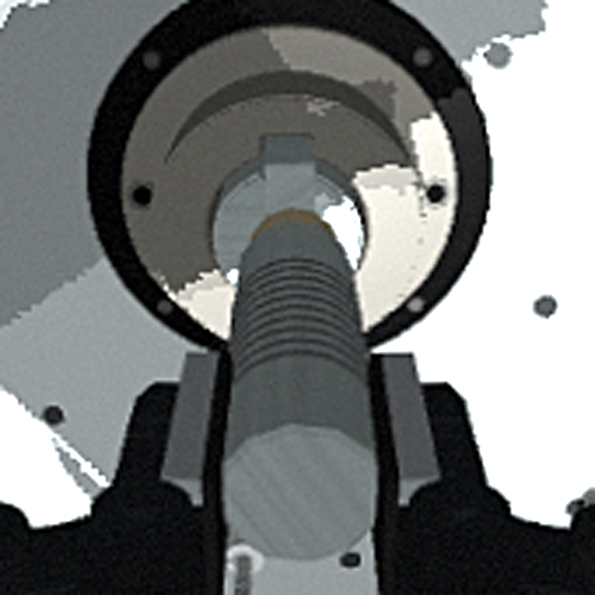

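View pics/s18.png

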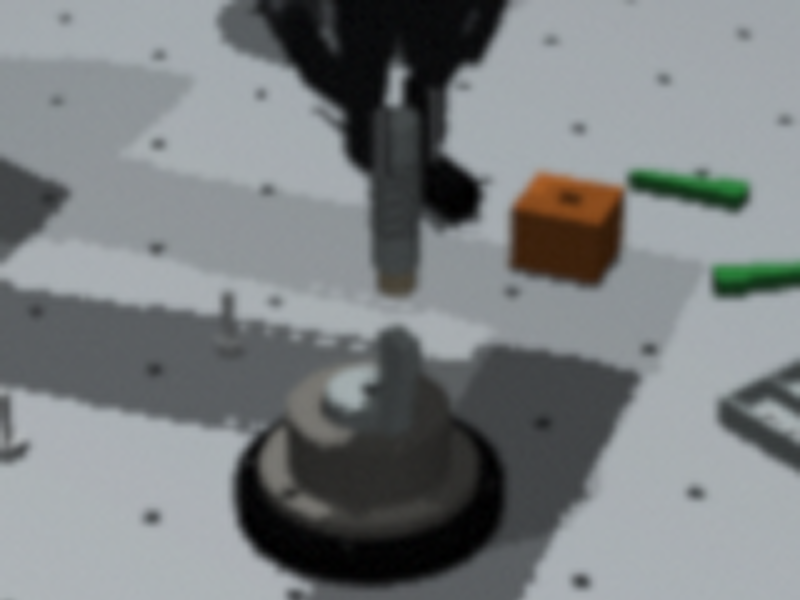

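The drift is aligned above the head, with about 25 mm of gap in both views. I'll approach to just above contact, then press in small steps.

step_arm(
  steps=[
    {"tx": 0,"ty": 0.05,"tz": -0.8,"spin": 0},
    {"tx": 0,"ty": 0.05,"tz": -1.6,"spin": 0},
    {"tx": 0,"ty": 0.05,"tz": -2.1,"spin": 0},
    {"tx": 0,"ty": 0.05,"tz": -2.2,"spin": 0},
    {"tx": 0,"ty": 0.05,"tz": -2.2,"spin": 0},
  ],
)

```text
time_s: 18.82
tcp_pos: [605.4, 22.0, 168.6]
eef_rot: [1.931, -2.478, 0.0]
force: [0.1, 0.3, -3.0]
finger_gap: 21.3
```

step_arm(
  steps=[
    {"tx": 0,"ty": 0,"tz": -0.05,"spin": 0},
    {"tx": 0,"ty": 0,"tz": -0.1,"spin": 0},
    {"tx": 0,"ty": 0,"tz": -0.15,"spin": 0},
    {"tx": 0,"ty": 0,"tz": -0.2,"spin": 0},
    {"tx": 0,"ty": 0,"tz": -0.2,"spin": 0},
  ],
)

```text
time_s: 19.45
tcp_pos: [605.3, 22.0, 166.6]
eef_rot: [1.931, -2.478, 0.0]
force: [0.1, -0.9, -3.7]
finger_gap: 21.4
```

step_arm(
  steps=[
    {"tx": 0,"ty": 0,"tz": -0.03,"spin": 0},
    {"tx": 0,"ty": 0,"tz": -0.06,"spin": 0},
    {"tx": 0,"ty": 0,"tz": -0.1,"spin": 0},
    {"tx": 0,"ty": 0,"tz": -0.1,"spin": 0},
  ],
)

```text
time_s: 19.95
tcp_pos: [605.3, 22.0, 165.6]
eef_rot: [1.931, -2.478, -0.0]
force: [0.2, -0.1, -4.1]
finger_gap: 21.2
```

step_arm(
  steps=[
    {"tx": 0,"ty": 0,"tz": -0.03,"spin": 0},
    {"tx": 0,"ty": 0,"tz": -0.06,"spin": 0},
    {"tx": 0,"ty": 0,"tz": -0.06,"spin": 0},
  ],
)

```text
time_s: 20.32
tcp_pos: [605.4, 22.0, 165.0]
eef_rot: [-1.931, 2.478, 0.0]
force: [-0.4, 0.1, -2.7]
finger_gap: 21.5
```

step_arm(
  steps=[
    {"tx": 0,"ty": 0,"tz": -0.03,"spin": 0},
    {"tx": 0,"ty": 0,"tz": -0.06,"spin": 0},
    {"tx": 0,"ty": 0,"tz": -0.06,"spin": 0},
  ],
)

```text
time_s: 20.7
tcp_pos: [605.3, 22.0, 164.4]
eef_rot: [1.931, -2.478, -0.0]
force: [-0.2, -0.2, -3.7]
finger_gap: 21.3
```

step_arm(
  steps=[
    {"tx": 0,"ty": 0,"tz": -0.03,"spin": 0},
    {"tx": 0,"ty": 0,"tz": -0.06,"spin": 0},
    {"tx": 0,"ty": 0,"tz": -0.06,"spin": 0},
  ],
)

```text
time_s: 21.08
tcp_pos: [605.5, 22.0, 164.1]
eef_rot: [-1.93, 2.478, -0.0]
force: [0.6, 0.4, -1.5]
finger_gap: 21.3
```

step_arm(
  steps=[
    {"tx": 0,"ty": 0,"tz": -0.03,"spin": 0},
    {"tx": 0,"ty": 0,"tz": -0.05,"spin": 0},
    {"tx": 0,"ty": 0,"tz": -0.05,"spin": 0},
  ],
)

```text
time_s: 21.45
tcp_pos: [605.7, 22.0, 163.8]
eef_rot: [-1.93, 2.478, -0.001]
force: [-0.1, 0.4, 2.5]
finger_gap: 21.1
```

step_arm(
  steps=[
    {"tx": 0,"ty": 0,"tz": -0.03,"spin": 0},
    {"tx": 0,"ty": 0,"tz": -0.05,"spin": 0},
    {"tx": 0,"ty": 0,"tz": -0.05,"spin": 0},
  ],
)

```text
time_s: 21.82
tcp_pos: [605.8, 22.0, 163.4]
eef_rot: [-1.93, 2.477, -0.001]
force: [-0.0, 0.0, 5.4]
finger_gap: 21.0
```

step_arm(
  steps=[
    {"tx": 0,"ty": 0,"tz": -0.03,"spin": 0},
    {"tx": 0,"ty": 0,"tz": -0.05,"spin": 0},
    {"tx": 0,"ty": 0,"tz": -0.05,"spin": 0},
  ],
)

```text
time_s: 22.2
tcp_pos: [606.0, 22.0, 163.3]
eef_rot: [-1.93, 2.477, -0.002]
force: [-0.8, -0.6, 7.0]
finger_gap: 21.0
```

step_arm(
  steps=[
    {"tx": 0,"ty": 0,"tz": -0.03,"spin": 0},
    {"tx": 0,"ty": 0,"tz": -0.05,"spin": 0},
    {"tx": 0,"ty": 0,"tz": -0.05,"spin": 0},
  ],
)

```text
time_s: 22.58
tcp_pos: [606.2, 22.0, 163.2]
eef_rot: [-1.93, 2.477, -0.002]
force: [-0.9, -0.1, 9.0]
finger_gap: 21.1
```

step_arm(
  steps=[
    {"tx": 0,"ty": 0,"tz": -0.03,"spin": 0},
    {"tx": 0,"ty": 0,"tz": -0.05,"spin": 0},
    {"tx": 0,"ty": 0,"tz": -0.05,"spin": 0},
  ],
)

```text
time_s: 22.95
tcp_pos: [606.4, 22.0, 163.0]
eef_rot: [-1.93, 2.476, -0.003]
force: [-2.4, 0.0, 11.2]
finger_gap: 21.5
```

step_arm(
  steps=[
    {"tx": 0,"ty": 0,"tz": -0.03,"spin": 0},
    {"tx": 0,"ty": 0,"tz": -0.05,"spin": 0},
    {"tx": 0,"ty": 0,"tz": -0.05,"spin": 0},
  ],
)

```text
time_s: 23.32
tcp_pos: [606.6, 21.9, 162.9]
eef_rot: [-1.93, 2.476, -0.003]
force: [-2.5, -0.2, 12.3]
finger_gap: 20.9
```

step_arm(
  steps=[
    {"tx": 0,"ty": 0,"tz": -0.03,"spin": 0},
    {"tx": 0,"ty": 0,"tz": -0.05,"spin": 0},
    {"tx": 0,"ty": 0,"tz": -0.05,"spin": 0},
  ],
)

```text
time_s: 23.7
tcp_pos: [606.8, 21.9, 162.8]
eef_rot: [-1.93, 2.475, -0.004]
force: [-1.8, 0.5, 13.8]
finger_gap: 21.4
```

```bash
python3 look.py w19; python3 - <<'E'
from h import *
im=cv2.imread('pics/w19.png')
a=cv2.resize(im[140:310,170:340],None,fx=3.5,fy=3.5,interpolation=cv2.INTER_CUBIC)[:600]
cv2.imwrite('pics/w19c.png',cv2.convertScaleAbs(a,alpha=1.6))
E
```

```text
23.7 [606.8  21.9 162.8] [-1.9  2.5 -0. ] [-1.8  0.5 13.8] 21.37988129950242
```

View pics/w19c.png

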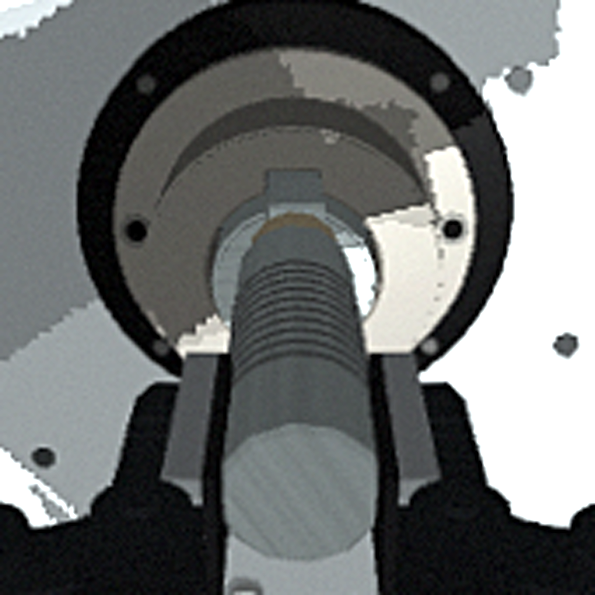

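Contact is now about 17 N, with the nose flat on the head.

step_arm(
  steps=[
    {"tx": -0.02,"ty": 0,"tz": -0.04,"spin": 0},
    {"tx": -0.04,"ty": 0,"tz": -0.08,"spin": 0},
    {"tx": -0.05,"ty": 0,"tz": -0.1,"spin": 0},
    {"tx": -0.05,"ty": 0,"tz": -0.1,"spin": 0},
  ],
)

```text
time_s: 24.25
tcp_pos: [606.9, 22.0, 162.5]
eef_rot: [-1.929, 2.474, -0.005]
force: [-2.2, -0.5, 17.5]
finger_gap: 21.0
```

```bash
python3 -c "
from h import *
s=state();print(s['force'],s['tcp_pos'],s['torque'])"
```

```text
[-2.24871152 -0.47031533 17.48627963] [606.88840637  21.96438398 162.52996466] [0.00501143 1.04477244 0.01881763]
```

step_arm(
  steps=[
    {"tx": 0,"ty": 0,"tz": -0.03,"spin": 0},
    {"tx": 0,"ty": 0,"tz": -0.05,"spin": 0},
    {"tx": 0,"ty": 0,"tz": -0.05,"spin": 0},
    {"tx": 0,"ty": 0,"tz": -0.05,"spin": 0},
  ],
)

```text
time_s: 24.75
tcp_pos: [607.0, 21.9, 162.4]
eef_rot: [-1.929, 2.474, -0.006]
force: [-1.7, -0.2, 18.6]
finger_gap: 21.2
```

step_arm(
  steps=[
    {"tx": 0,"ty": 0,"tz": 0,"spin": 0},
    {"tx": 0,"ty": 0,"tz": 0,"spin": 0},
  ],
)

```text
time_s: 25.0
tcp_pos: [607.0, 21.9, 162.4]
eef_rot: [-1.929, 2.474, -0.006]
force: [-2.6, 0.2, 19.2]
finger_gap: 21.3
```

About 22.5 N held steady with no further sinking. Lifting off and checking the key from above.

step_arm(
  steps=[
    {"tx": 0,"ty": 0,"tz": 0.3,"spin": 0},
    {"tx": 0,"ty": 0,"tz": 1,"spin": 0},
    {"tx": 0,"ty": 0,"tz": 3,"spin": 0},
    {"tx": -2,"ty": 0.5,"tz": 5,"spin": 0},
    {"tx": -6,"ty": 1.5,"tz": 5,"spin": 0},
    {"tx": -8.5,"ty": 2.1,"tz": 5,"spin": 0},
    {"tx": -8.5,"ty": 2.1,"tz": 5,"spin": 0},
    {"tx": -8.5,"ty": 2.1,"tz": 5,"spin": 0},
  ],
)

```text
time_s: 26.0
tcp_pos: [520.0, 43.0, 208.6]
eef_rot: [1.931, -2.478, -0.0]
force: [0.7, 0.5, -3.1]
finger_gap: 21.2
```

```bash
python3 look.py w20; python3 - <<'E'
from h import *
im=cv2.imread('pics/w20.png')
a=cv2.resize(im[50:170,190:320],None,fx=6,fy=6,interpolation=cv2.INTER_CUBIC)[:600]
cv2.imwrite('pics/w20c.png',cv2.convertScaleAbs(a,alpha=1.2))
E
```

```text
26.0 [520.   43.  208.6] [ 1.9 -2.5 -0. ] [ 0.7  0.5 -3.1] 21.200046110386065
```

View pics/w20.png

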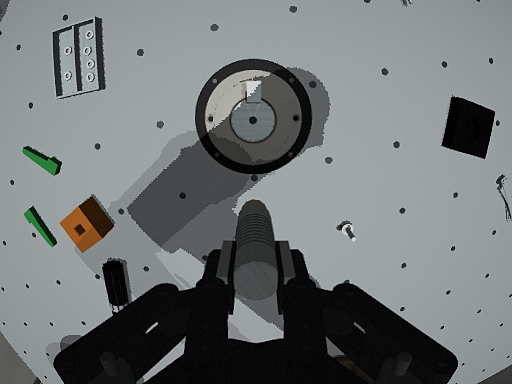

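View pics/w20c.png

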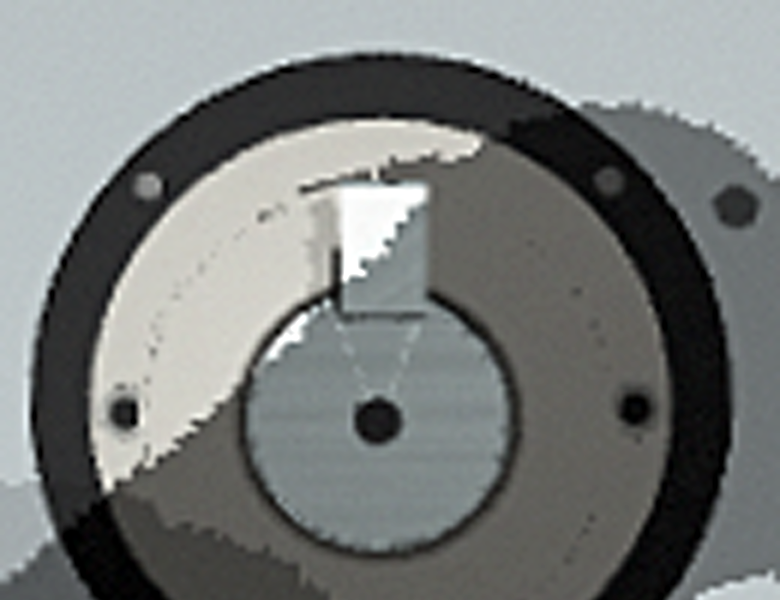

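The key is upright in the keyway with its head unchanged in position, and the drift is clear. Returning the drift to the stand.

step_arm(
  steps=[
    {"tx": -0.2,"ty": -3.5,"tz": 0,"spin": 0},
    {"tx": -0.4,"ty": -8.5,"tz": 0,"spin": 0},
    {"tx": -0.7,"ty": -14,"tz": 0,"spin": 0},
    {"tx": -0.9,"ty": -19.5,"tz": 0,"spin": 0},
    {"tx": -1.2,"ty": -25,"tz": -1,"spin": 0},
    {"tx": -1.4,"ty": -29.5,"tz": -4,"spin": 0},
    {"tx": -1.5,"ty": -31.4,"tz": -8,"spin": 0},
    {"tx": -1.5,"ty": -31.88,"tz": -11,"spin": 0},
    {"tx": -1.5,"ty": -31.88,"tz": -12,"spin": 0},
    {"tx": -1.5,"ty": -31.88,"tz": -12,"spin": 0},
    {"tx": -1.5,"ty": -31.88,"tz": -12,"spin": 0},
  ],
)

```text
time_s: 27.42
tcp_pos: [506.1, -275.8, 90.2]
eef_rot: [-1.931, 2.477, -0.003]
force: [0.3, -0.2, -3.2]
finger_gap: 21.4
```

```bash
python3 look.py w21; python3 - <<'E'
from h import *
im=cv2.imread('pics/w21.png')
a=cv2.resize(im[140:310,170:340],None,fx=3.5,fy=3.5,interpolation=cv2.INTER_CUBIC)[:600]
cv2.imwrite('pics/w21c.png',cv2.convertScaleAbs(a,alpha=2.2))
E
```

```text
27.425 [ 506.1 -275.8   90.2] [-1.9  2.5 -0. ] [ 0.3 -0.2 -3.2] 21.408194223826094
```

View pics/w21c.png

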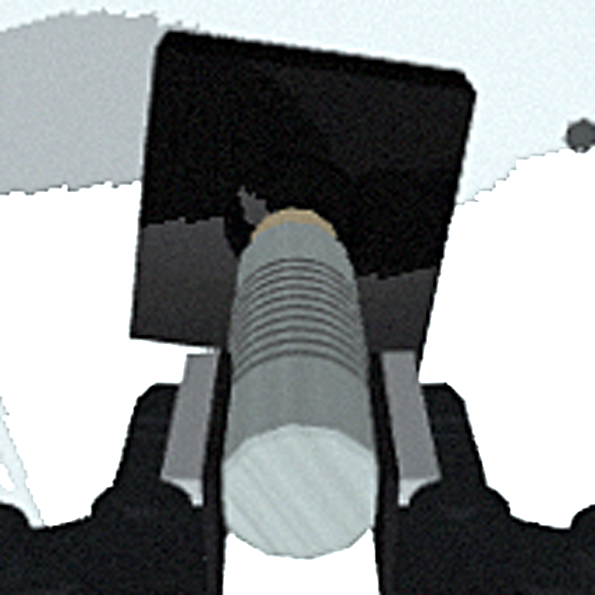

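The nose is over the socket. Descending.

step_arm(
  steps=[
    {"tx": 0,"ty": 0,"tz": -0.8,"spin": 0},
    {"tx": 0,"ty": 0,"tz": -1.6,"spin": 0},
    {"tx": 0,"ty": 0,"tz": -2.2,"spin": 0},
    {"tx": 0,"ty": 0,"tz": -2.6,"spin": 0},
    {"tx": 0,"ty": 0,"tz": -2.6,"spin": 0},
  ],
)

```text
time_s: 28.1
tcp_pos: [504.6, -275.8, 62.3]
eef_rot: [1.93, -2.478, -0.001]
force: [-0.5, -0.3, -2.8]
finger_gap: 21.0
```

step_arm(
  steps=[
    {"tx": 0,"ty": 0,"tz": -0.4,"spin": 0},
    {"tx": 0,"ty": 0,"tz": -0.8,"spin": 0},
    {"tx": 0,"ty": 0,"tz": -0.8,"spin": 0},
    {"tx": 0,"ty": 0,"tz": -0.8,"spin": 0},
  ],
)

```text
time_s: 28.6
tcp_pos: [504.9, -275.8, 54.8]
eef_rot: [1.931, -2.478, 0.0]
force: [0.4, 0.3, -3.8]
finger_gap: 21.2
```

step_arm(
  steps=[
    {"tx": 0,"ty": 0,"tz": -0.1,"spin": 0},
    {"tx": 0,"ty": 0,"tz": -0.2,"spin": 0},
    {"tx": 0,"ty": 0,"tz": -0.3,"spin": 0},
    {"tx": 0,"ty": 0,"tz": -0.3,"spin": 0},
  ],
)

```text
time_s: 29.1
tcp_pos: [504.9, -275.8, 51.8]
eef_rot: [-1.931, 2.478, -0.0]
force: [-0.3, -0.7, -2.9]
finger_gap: 21.2
```

step_arm(
  steps=[
    {"tx": 0,"ty": 0,"tz": -0.06,"spin": 0},
    {"tx": 0,"ty": 0,"tz": -0.12,"spin": 0},
    {"tx": 0,"ty": 0,"tz": -0.12,"spin": 0},
  ],
)

```text
time_s: 29.48
tcp_pos: [505.4, -276.0, 51.7]
eef_rot: [-1.931, 2.477, -0.002]
force: [-1.8, 1.5, 6.1]
finger_gap: 21.2
```

The drift is on the floor of the socket. Relaxing and releasing.

step_arm(
  steps=[
    {"tx": 0,"ty": 0,"tz": 0.08,"spin": 0},
    {"tx": 0,"ty": 0,"tz": 0.08,"spin": 0},
  ],
)

```text
time_s: 29.72
tcp_pos: [505.1, -275.9, 51.7]
eef_rot: [-1.931, 2.478, -0.001]
force: [-0.8, 1.0, 2.8]
finger_gap: 21.1
```

step_arm(
  steps=[
    {"tx": 0,"ty": 0,"tz": 0,"spin": 0},
    {"tx": 0,"ty": 0,"tz": 0,"spin": 0},
    {"tx": 0,"ty": 0,"tz": 0,"spin": 0},
    {"tx": 0,"ty": 0,"tz": 0,"spin": 0},
    {"tx": 0,"ty": 0,"tz": 0,"spin": 0},
    {"tx": 0,"ty": 0,"tz": 0,"spin": 0},
  ],
  jaw=1,
)

```text
time_s: 30.48
tcp_pos: [504.9, -275.8, 51.4]
eef_rot: [-1.931, 2.478, -0.0]
force: [0.6, -0.4, 0.4]
finger_gap: 85.2
```

step_arm(
  steps=[
    {"tx": 0,"ty": 0,"tz": 1,"spin": 0},
    {"tx": 0,"ty": 0,"tz": 4,"spin": 0},
    {"tx": 0,"ty": 0,"tz": 9,"spin": 0},
    {"tx": -2,"ty": 0.5,"tz": 14,"spin": 0},
    {"tx": -6,"ty": 1.5,"tz": 15,"spin": 0},
    {"tx": -7.9,"ty": 2.2,"tz": 15,"spin": 0},
    {"tx": -7.9,"ty": 2.2,"tz": 15,"spin": 0},
    {"tx": -7.9,"ty": 2.2,"tz": 15,"spin": 0},
  ],
)

```text
time_s: 31.48
tcp_pos: [426.4, -254.0, 202.0]
eef_rot: [-1.931, 2.478, -0.001]
force: [0.4, -0.5, -0.2]
finger_gap: 85.2
```

```bash
python3 look.py w22; python3 - <<'E'
from h import *
np.set_printoptions(precision=2,suppress=True)
im=cv2.imread('pics/w22.png')
a=cv2.resize(im[40:160,180:330],None,fx=5,fy=5,interpolation=cv2.INTER_CUBIC)[:600]
cv2.imwrite('pics/w22c.png',cv2.convertScaleAbs(a,alpha=1.6))
sc=snapshot('scene'); cv2.imwrite('pics/s22.png',cv2.resize(sc[150:300,100:330],None,fx=3.4,fy=3.4,interpolation=cv2.INTER_CUBIC)[:600])
t=snapshot('top'); cv2.imwrite('pics/t22.png',t)
E
```

```text
31.475 [ 426.4 -254.   202. ] [-1.9  2.5 -0. ] [ 0.4 -0.5 -0.2] 85.17301153009204
```

View pics/w22c.png

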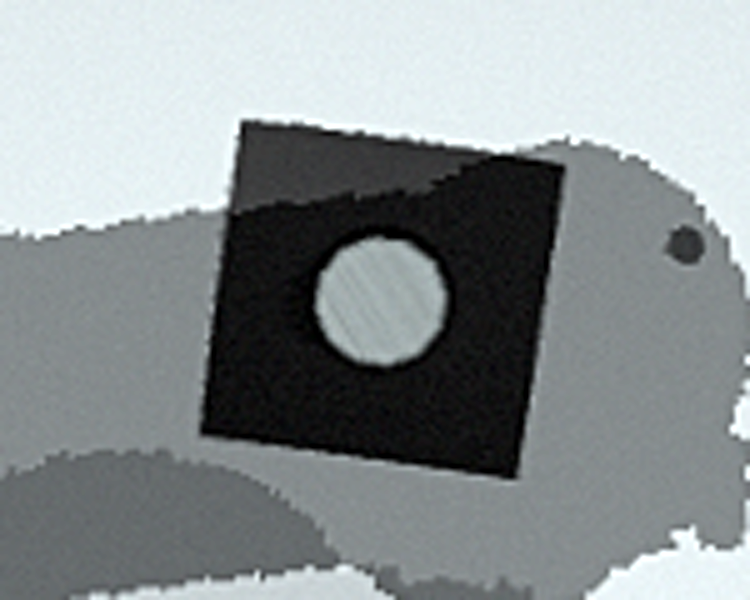

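View pics/s22.png

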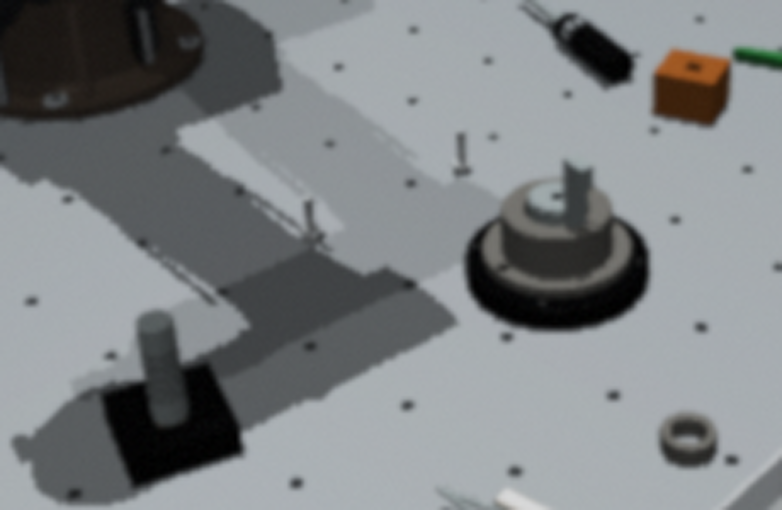

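View pics/t22.png

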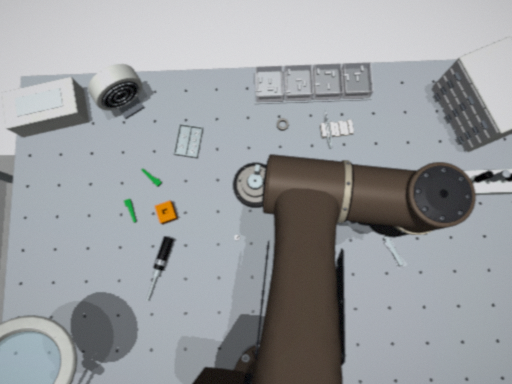

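The drift stands upright and centred in its stand, crop (382,301) against the stand centre (383,299). The key is upright in the hub, the bystanders look unmoved, and the robot touches nothing. Handing in.

```bash
python3 -c "
from plant import *
s=state();print(s['time_s'],s['force']);print(sign_off())"
```

```text
31.625 [-0.14711602 -0.33735354  0.09590994]
the job is handed in; nothing more can be done
None
```

The key is wedged in the hub's keyway, tapered side to the hub, and the drift is back in its stand. I handed the job in at 31.6 s; sign-off gives no verdict.

**What I did**
- I took the key from the amber block, lowered it into the keyway until it bound lightly at about 18 mm depth, and let it go.
- I pressed it down with the drift in small steps, using steady pushing rather than taps. The push peaked at about 22.5 N, worked out from the wrist force less the drift's weight. At that load the tool held still.

**Last checks**
- **Key:** before pressing, the head's centre measured 4.8 mm outward and 1.7 mm sideways of the keyway mouth, in line within about 1°. After pressing, it looked unchanged and upright in the pictures.
- **Drift:** it is centred in the socket to within about 1 mm, on the floor, and upright.
- **Bystanders:** those in view of the last pictures look unmoved. The arm hid part of the bench in the last top view.
- **Robot:** it was touching nothing, with no force on the tool.

**Not confirmed or disagreeing**
- I could not measure how hard the key presses on the hub, and I made no second confirming push.
- The key bound at about 18 mm, shallower than the 23 mm my keyseat measurement from the picture suggested and just short of the stated 19 to 35 mm. The push added under 2 mm at the tool, part of it the arm bending, so the final depth is about 18 to 20 mm.

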